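# Open the sealed sample pot

### The arm

A 6-joint arm with a two-finger parallel gripper is mounted at the origin on the work surface. World frame = base frame: x ahead of the robot, y to its left, z up, the work surface at z = 0. Lengths are in m, angles in rad, forces in N, time in s.
With the tool pointing down it reaches from about 0.3 to 0.75 m from the base axis. Payload 8.5 kg.
Tool frame: the origin (TCP) lies midway between the tips of the shut fingers; the grasp point (between the pads) lies arm.hold_point_z behind it (arm.hold_point_z is the distance from the TCP to the grasp point, in m); z points along the fingers, x is the direction in which the jaws open and shut, and the axes are right-handed (so a half turn about z gives the same grasp; the last joint's range is limited). The gripper opens to 85 mm and grips with 20 to 120 N. Pads are 22 mm wide; open, the fingers measure 114 mm over their backs; the gripper's body (76 mm by 85 mm) begins 54 mm behind the grasp point. The pads swing forward as they close: fully open they stand 13 mm farther back than shut.
Start: joints at [0.922, 0.381, 1.297, -0, 1.464, -0.215], TCP at [0.231, 0.499, 0.208] pointing down, gripper open.
Joint ranges: [-3.11, 3.11], [-0.89, 2.33], [0.22, 2.48], [-1.42, 4.56], [0.17, 2.85], [-2.88, 2.88]. Speed limits (rad/s): [2.39, 2.39, 3.14, 3.14, 3.14, 3.14].

### API

Orientations are given as a unit quaternion [x, y, z, w].
In Python, from station import arm, cams, ticket, look_for, masks_of gives the robot as it stands. The module is installed in compiled form; this text tells all that it offers.
- The arm moves only by the shell command python3 -m handwheel 'ROWS'. ROWS is JSON, a list of rows, each an object with "delta_rot": the turn, a rotation vector about the tool's x, y, z in rad, a list of three; "travel": the shift along the tool's x, y, z in m, a list of three; "gripper": the opening, from 0 (shut) to 1 (fully open). In form: [{"delta_rot": [wx, wy, wz], "travel": [tx, ty, tz], "gripper": gripper}, ...]. A call has 1 to 8 rows; each row shifts and turns the commanded pose from where the row before left it, along the tool's axes as they then stand; what a row does not reach is not made up. A row lasts 1/12 s, in which the tool goes at most 41.7 mm and 7.16 degrees, less where a joint would pass 70% of its speed; a pose out of reach is approached as far as the arm can. A call with a gripper value outside its range is refused whole. The fingers move at their own pace and stop on an object; the grip force is fixed at half the most. Time passes only in rows, so rows that do not move let the fingers close. It gives the time, the measured TCP pose, the force and the opening at its end, in the units of the state.
- arm.get_obs(): the state, without advancing time (a new reading comes with each control period).
- cams.snapshot(name): name is "scene" or "top" or "wrist"; returns the picture (480x640x3 uint8, red, green, blue); there is no depth.
- cams.camera_params(name): a dict with "K" (3x3 intrinsics, pixels), "dist_coeffs" ([k1, k2, p1, p2, k3] as OpenCV has them; the pictures are not rectified), "world_to_cam" (4x4, takes a point from world to camera coordinates). Camera axes: x right, y down, z forward; pixel columns grow to the right and rows downward; lengths in m; the calibration is good to about 2 mm. A picture is of the moment at which its call begins: read the wrist's pose just before it. camera_params takes no time and is no camera call; for the wrist camera it gives the pose at the moment of the call.
- ticket.finish_job(): hands the job in, once; it reports no verdict.
Trained networks look in the newest picture that a camera, given by its name, has taken for a name from the list of things; names that differ only in an ending like _2 or _b are one class to them, and where a whole thing is asked for, a point or a joint stands for the part that bears it (a point fixed in the world has none). Each returns a list of dicts, best first, with "confidence" (0 to 1); they miss things now and then, are a little off and sometimes report something else, mostly with a low value. They report only what shows in the picture. A call takes as long as a camera call. They do not tell look-alikes from the thing itself.
- look_for(camera, thing): "centre" ([x, y, z] in m, in world coordinates, good to about 4 mm: the middle of the surface that is visible of it).
- masks_of(camera, thing): "region" (480x640 bool, what is visible of it).
The state is a dict: "t": time; "joint_positions": joint angles; "qd": joint speeds; "joint_torque": joint torques, N m; "tool_pos": TCP position; "eef_rot": TCP orientation; "wrist_force": force on the tool from outside, world axes, zero at the start; "ft_torque": the same for the moment, N m; "opening": finger opening in m.
Only numpy, scipy, OpenCV 4.12 (cv2) and the standard library are available. Lean on these libraries where they do the work, as an engineer would, in place of code of your own. Each camera call takes 0.05 s, during which the arm holds its last target.

### The job

The red tube rack stands in the way of the long bar handle on the sample pot's screw lid. First move the rack, upright, away from the pot until about a hand's width (10 cm) of bench is free between them; then turn the bar anticlockwise (seen from above) for two and a half turns, until the thread lets go, lift the lid off and set it down gently, handle up, wholly on the round orange pad. Leave the green tube block, the amber jar and the clear beaker where they are.

Things in the scene. Friction and masses are not known exactly. Their poses are not given: they have to be found in the camera images.
- pot: Squat round steel sample pot, bolted down, z up; origin at the centre of its underside, on a 3 mm sheet on the bench. Flange 128 mm across; body 116 mm across up to its top face, 44 mm above the origin, on which the lid sits at the start. A threaded post, 24 mm across and 56 mm tall (plain and 14 mm across above its thread), stands in the middle, inside the lid.
- post_top (a point): Top of the pot's central threaded post, 100 mm above the pot's underside. Right-hand thread: 2.25 anticlockwise turns free the lid, raising it about 6 mm a turn (13 mm in all); until then it cannot be pulled off; turned on to 2.75 turns it stays standing on the post. To come off, it must be lifted straight up, 57 mm or more above its start height.
- lid_bar (a point): Centre of the black bar handle of the blue screw lid (about 0.4 kg); x runs along the bar, z up the lid's axis. Bar 184 mm long, 14 mm wide, 18 mm high, on two legs 14 mm high, 48 mm apart inside. It turns easily (a few newtons), has 2 mm of play and stays where it is left; it can be pushed round with closed fingers some 70 mm from the axis, or gripped and twisted.
- lid_rim (a point): Centre of the lid's underside (open below), 71 mm below lid_bar. The lid is 98 mm across and 48 mm high; its top face is 23 mm below the centre of the bar.
- rack_handle (a point): Centre of the bar handle on top of the red tube rack; y runs along bar and rack. Bar 170 mm long, 12 mm wide, 14 mm high, 152 mm above the rack's underside, 28 mm above the tube caps. Rack 170 x 90 mm, loose, about 0.45 kg, tubes fixed in it. At first its long axis points to the pot and its near end lies within the circle swept by the lid's bar.
- pad_top (a point): Centre of the top face of the fixed round orange pad, 150 mm across, 5 mm thick, 8 mm above the bench. It lies on the opposite side of the pot from the rack, on the left or on the right.
- well_block: Green tube block, 85 x 125 x 30 mm, loose, beyond the pot; origin at its underside. Leave alone.
- reagent: Amber jar, 60 mm across, 105 mm high, loose; origin at its underside. Leave alone.
- beaker: Clear beaker, 68 mm across, 85 mm high, loose; origin at its underside. Leave alone.
Not all that is in view belongs to the job. Of the things that look like the part that bears pad_top, the largest one is meant.

How it is judged:
By the outcome, as a careful person would: the job done as asked, in the order asked, and still so for the second after the job is handed in, with the robot touching nothing.
It also fails if it takes over 72 s, if anything falls off the work surface, if the arm or the gripper's body presses on something with over 40 N, if the wrist force passes 120 N, or if a joint passes its speed limit or range.

## Working session

There is one attempt and no reset: what is moved stays moved. The work goes in short steps, Python scripts to look and compute and a shell command to move; the robot and the scene stay as the last step left them, time stands still between calls to the robot, and variables do not carry over. Pictures are saved under pics/ and viewed, and the job is handed in when it is done.

```bash
mkdir -p pics; cat > h.py <<'E'
import numpy as np, cv2
from station import arm, cams, ticket, look_for, masks_of
def snap(n,f):
    im=cams.snapshot(n); cv2.imwrite('pics/'+f,cv2.cvtColor(im,cv2.COLOR_RGB2BGR)); return im
def ray(n,px):
    p=cams.camera_params(n);K=np.array(p['K']);d=np.array(p['dist_coeffs']);T=np.array(p['world_to_cam'])
    u=cv2.undistortPoints(np.array(px,float).reshape(-1,1,2),K,d).reshape(-1,2)
    R=T[:3,:3];c=-R.T@T[:3,3]; return c,np.c_[u,np.ones(len(u))]@R
def atz(n,px,z):
    c,r=ray(n,px); return c+r*((z-c[2])/r[:,2])[:,None]
def proj(n,P):
    p=cams.camera_params(n);T=np.array(p['world_to_cam'])
    return cv2.projectPoints(np.array(P,float).reshape(-1,1,3),cv2.Rodrigues(T[:3,:3])[0],T[:3,3],np.array(p['K']),np.array(p['dist_coeffs']))[0].reshape(-1,2)
E
python3 - <<'E'
from h import *
np.set_printoptions(precision=4,suppress=True)
o=arm.get_obs();print(o['t'],o['tool_pos'],o['eef_rot'],o['opening'],arm.hold_point_z)
for c in ['scene','top']:
    snap(c,c+'0.png')
    for t in ['pot','lid_bar','rack_handle','pad_top','well_block','reagent','beaker']:
        print(c,t,[(np.round(d['centre'],4),round(d['confidence'],2)) for d in look_for(c,t)][:4])
E
```

```text
0.0 [0.231  0.4988 0.2071] [ 0.8427  0.5384 -0.0007  0.0003] 0.08539946868714496 0.0187
scene pot []
scene lid_bar [(array([ 0.5701, -0.0167,  0.0982]), 0.77)]
scene rack_handle [(array([0.5733, 0.1452, 0.0955]), 0.86)]
scene pad_top [(array([ 0.5798, -0.4584,  0.0022]), 0.68), (array([ 0.311 , -0.4423,  0.0054]), 0.64), (array([ 0.5729, -0.1773,  0.0065]), 0.59)]
scene well_block [(array([ 0.7049, -0.0118,  0.0336]), 0.82)]
scene reagent [(array([ 0.7704, -0.1695,  0.0838]), 0.76)]
scene beaker [(array([0.7064, 0.1689, 0.059 ]), 0.98)]
top pot [(array([ 0.5197, -0.0377,  0.0474]), 0.91)]
top lid_bar [(array([ 0.5496, -0.0237,  0.0936]), 0.83)]
top rack_handle [(array([0.5361, 0.1317, 0.1278]), 0.61)]
top pad_top [(array([ 0.5731, -0.4565,  0.0039]), 0.7), (array([ 0.5667, -0.1842,  0.0087]), 0.61), (array([ 0.3062, -0.4467,  0.0029]), 0.6)]
top well_block [(array([ 0.693, -0.017,  0.039]), 0.88)]
top reagent [(array([ 0.7356, -0.1748,  0.1049]), 0.71)]
top beaker [(array([0.7248, 0.1735, 0.0478]), 0.91)]
```

View pics/scene0.png

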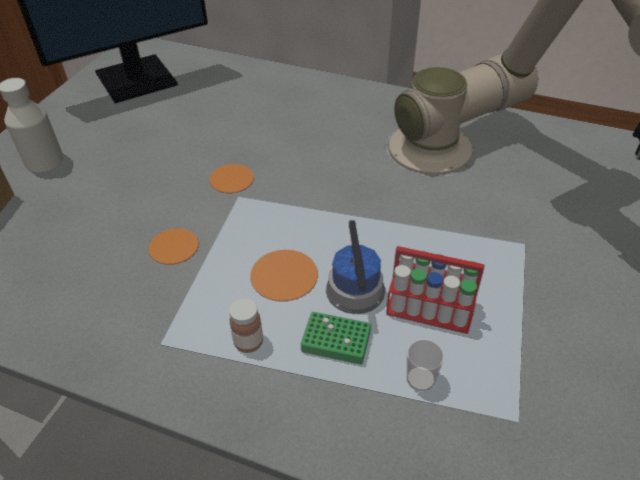

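View pics/top0.png

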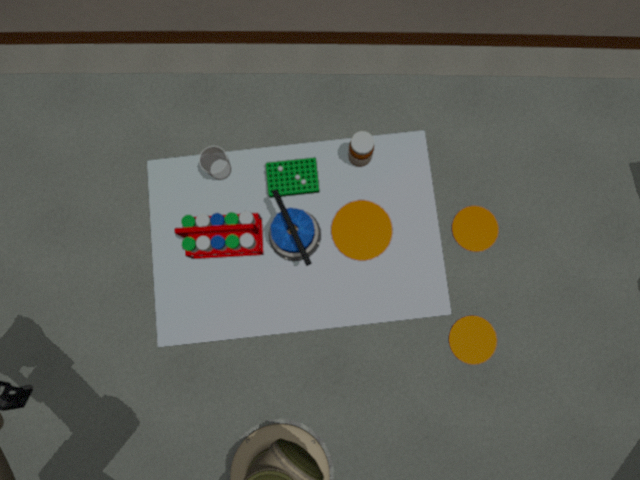

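```bash
python3 - <<'E'
from h import *
np.set_printoptions(precision=4,suppress=True)
for c in ['top','scene']:
    im=snap(c,c+'1.png')
    for t in ['pot','lid_bar','rack_handle','pad_top','well_block','reagent','beaker']:
        for m in masks_of(c,t)[:3]:
            ys,xs=np.nonzero(m['region']); print(c,t,round(m['confidence'],2),len(xs),xs.min(),xs.max(),ys.min(),ys.max(),cv2.minAreaRect(np.c_[xs,ys].astype(np.float32)))
cs=[cv2.resize(im0[a:b,l:r],None,fx=4,fy=4,interpolation=cv2.INTER_CUBIC) for im0,a,b,l,r in [(cv2.imread('pics/top1.png'),140,280,165,365)]]
cv2.imwrite('pics/topz.png',cs[0])
im0=cv2.imread('pics/scene1.png');cv2.imwrite('pics/scenez.png',cv2.resize(im0[210:350,310:510],None,fx=4,fy=4,interpolation=cv2.INTER_CUBIC))
E
```

```text
top pot 0.64 516 269 320 215 260 ((296.8009948730469, 240.8800811767578), (36.78209686279297, 51.58872604370117), 66.29735565185547)
top lid_bar 0.85 1736 271 313 189 263 ((292.2680969238281, 226.0768585205078), (42.830501556396484, 72.04961395263672), 3.468229293823242)
top rack_handle 0.55 3588 175 264 211 258 ((219.23231506347656, 234.48452758789062), (45.2994384765625, 87.93811798095703), 86.18592071533203)
top pad_top 0.93 2923 331 391 200 259 ((361.0, 229.5), (59.0, 60.0), 90.0)
top pad_top 0.78 1703 452 499 206 250 ((475.5, 228.0), (44.0, 47.0), 90.0)
top pad_top 0.73 1823 449 496 316 364 ((472.00006103515625, 339.4999694824219), (48.790367126464844, 45.961936950683594), 45.0)
top well_block 0.97 1755 267 318 157 196 ((292.1029052734375, 176.33822631835938), (36.27745056152344, 51.079872131347656), 85.60128784179688)
top well_block 0.52 2971 331 391 200 259 ((361.0, 229.5), (59.0, 60.0), 90.0)
top reagent 0.62 750 348 373 132 166 ((360.5, 149.0), (34.0, 25.0), 90.0)
top reagent 0.27 545 269 320 218 259 ((296.3360595703125, 241.69671630859375), (34.43037033081055, 51.9090538024
[... 1027 characters left out ...]
ock 0.84 2724 300 370 312 364 ((334.7235412597656, 337.494140625), (65.40453338623047, 43.8199577331543), 12.52880859375)
scene well_block 0.44 6251 387 484 246 333 ((432.7367858886719, 288.75836181640625), (91.21923828125, 72.86901092529297), 12.804265975952148)
scene well_block 0.34 1178 326 384 275 314 ((355.0, 294.5), (39.0, 58.0), 90.0)
scene reagent 0.64 1492 229 262 299 352 ((244.8499755859375, 325.4499816894531), (54.02295684814453, 31.819807052612305), 81.8698959350586)
scene reagent 0.33 2171 332 379 221 295 ((358.9762878417969, 261.6222839355469), (50.86708068847656, 67.72209167480469), 25.016895294189453)
scene beaker 0.84 1668 406 445 339 391 ((425.5, 365.0), (52.0, 39.0), 90.0)
```

View pics/topz.png

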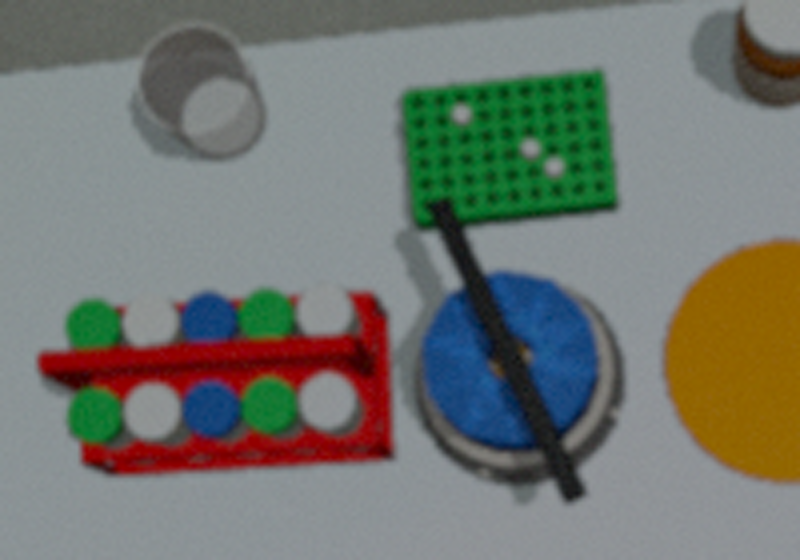

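View pics/scenez.png

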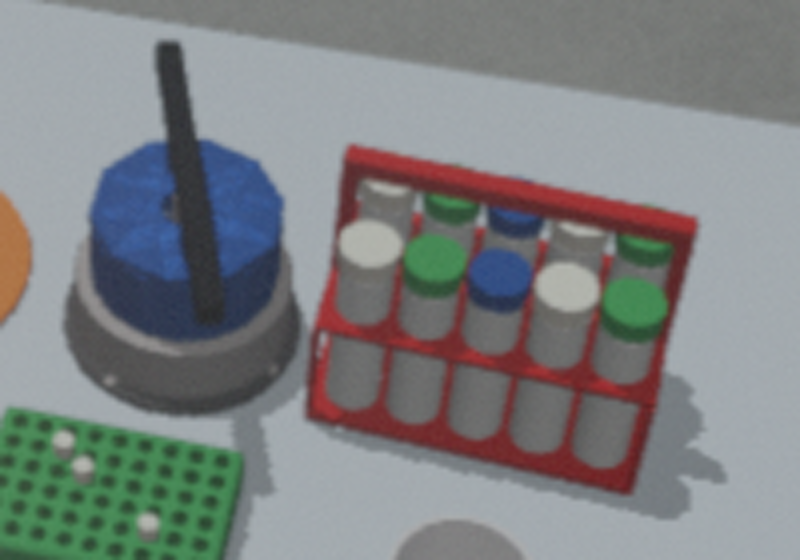

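```bash
python3 - <<'E'
from h import *
np.set_printoptions(precision=4,suppress=True)
T=lambda L:[(165+x/4,140+y/4) for x,y in L]
S=lambda L:[(310+x/4,210+y/4) for x,y in L]
print('lidbar top',atz('top',T([(442,203),(573,497)]),.127),'scene',atz('scene',S([(169,45),(210,318)]),.127))
print('rack top',atz('top',T([(40,360),(370,347)]),.162),'scene',atz('scene',S([(348,152),(692,222)]),.162))
print('rack base top',atz('top',T([(115,470),(392,458)]),.003))
print('rack base scene',atz('scene',S([(310,415),(632,490)]),.003))
print('pad',atz('top',[(361,229.5)],.008),atz('scene',[(284,274.5)],.008), atz('top',[(331,229.5),(391.5,229.5)],.008))
print('pot', [(np.round(d,4)) for d in atz('top',T([(420,380),(622,380),(530,482)]),.01)])
print('lid', atz('top',T([(422,360),(597,360),(510,272),(510,447)]),.095))
print('beaker',atz('top',T([(225,118)]),.003),'jar',atz('top',[(361.5,142)],.108))
print('block',atz('top',T([(405,92),(602,72),(617,207),(415,227)]),.033))
print('mat',atz('top',[(148,160),(425,131),(450,314),(158,346)],.003))
E
```

```text
lidbar top [[ 0.6305  0.0137  0.127 ]
 [ 0.4684 -0.0616  0.127 ]] scene [[ 0.4759 -0.0611  0.127 ]
 [ 0.6455  0.0194  0.127 ]]
rack top [[0.5346 0.2213 0.162 ]
 [0.5434 0.0458 0.162 ]] scene [[0.5507 0.0564 0.162 ]
 [0.5373 0.2202 0.162 ]]
rack base top [[0.4935 0.2211 0.003 ]
 [0.5028 0.0534 0.003 ]]
rack base scene [[0.5893 0.0599 0.003 ]
 [0.5767 0.2257 0.003 ]]
pad [[ 0.5656 -0.1825  0.008 ]] [[ 0.5704 -0.1839  0.008 ]] [[ 0.5648 -0.11    0.008 ]
 [ 0.5664 -0.2562  0.008 ]]
pot [array([0.5495, 0.037 , 0.01  ]), array([ 0.5508, -0.0848,  0.01  ]), array([ 0.4884, -0.0306,  0.01  ])]
lid [[ 0.5477  0.026   0.095 ]
 [ 0.5488 -0.0723  0.095 ]
 [ 0.5987 -0.0224  0.095 ]
 [ 0.4991 -0.0246  0.095 ]]
beaker [[0.7138 0.164  0.003 ]] jar [[ 0.7514 -0.1775  0.108 ]]
block [[ 0.7223  0.0486  0.033 ]
 [ 0.7359 -0.0706  0.033 ]
 [ 0.6521 -0.0809  0.033 ]
 [ 0.6386  0.04    0.033 ]]
mat [[ 0.737   0.3495  0.003 ]
 [ 0.8185 -0.3431  0.003 ]
 [ 0.3658 -0.394   0.003 ]
 [ 0.2824  0.2957  0.003 ]]
```

```bash
python3 -m handwheel '[{"delta_rot":[0,0,0.12],"travel":[0,0,0],"gripper":1},{"delta_rot":[0,0,0.12],"travel":[0,0,0],"gripper":1},{"delta_rot":[0,0,0.12],"travel":[0,0,0],"gripper":1},{"delta_rot":[0,0,0.12],"travel":[0,0,0],"gripper":1},{"delta_rot":[0,0,0.12],"travel":[0,0,0],"gripper":1},{"delta_rot":[0,0,0.12],"travel":[0,0,0],"gripper":1},{"delta_rot":[0,0,0.12],"travel":[0,0,0],"gripper":1},{"delta_rot":[0,0,0.12],"travel":[0,0,0],"gripper":1}]'
python3 -m handwheel '[{"delta_rot":[0,0,0.1186],"travel":[0,0,0],"gripper":1}]'
cat >> h.py <<'E'
from scipy.spatial.transform import Rotation as Ro
def go(p):
    o=arm.get_obs();R=Ro.from_quat(o['eef_rot']).as_matrix()
    x=np.array(o['tool_pos']); print('t',round(o['t'],2),'tcp',np.round(x,4),'yaw',round(np.degrees(np.arctan2(R[1,0],R[0,0])),2),'tilt',np.round(R[:2,2],4),'F',np.round(o['wrist_force'],1),'M',np.round(o['ft_torque'],2),'op',round(o['opening'],4),'j6',round(o['joint_positions'][5],2))
    d=R.T@(np.array(p)-x); print('travel',np.round(d,4),'rows>=',round(np.linalg.norm(d)/.0417,1))
E
python3 -c "
from h import *
go([.541,.136,.22])"
```

```text
t: 2.27
tool_pos: [0.2312, 0.499, 0.2077]
eef_rot: [0.996, 0.085, 0.0, -0.0]
wrist_force: [-0.7, -0.3, 0.4]
opening: 0.0854
t: 2.35
tool_pos: [0.2312, 0.499, 0.2077]
eef_rot: [1.0, 0.026, -0.0, 0.0]
wrist_force: [-0.3, -0.4, -1.0]
opening: 0.0854
t 2.35 tcp [0.2312 0.499  0.2077] yaw 3.01 tilt [-0. -0.] F [-0.3 -0.4 -1. ] M [ 0.02 -0.03 -0.01] op 0.0854 j6 0.87
travel [ 0.2904  0.3788 -0.0123] rows>= 11.4
```

```bash
python3 -m handwheel '[{"delta_rot":[0,0,0],"travel":[0.0242,0.0316,-0.001],"gripper":1},{"delta_rot":[0,0,0],"travel":[0.0242,0.0316,-0.001],"gripper":1},{"delta_rot":[0,0,0],"travel":[0.0242,0.0316,-0.001],"gripper":1},{"delta_rot":[0,0,0],"travel":[0.0242,0.0316,-0.001],"gripper":1},{"delta_rot":[0,0,0],"travel":[0.0242,0.0316,-0.001],"gripper":1},{"delta_rot":[0,0,0],"travel":[0.0242,0.0316,-0.001],"gripper":1},{"delta_rot":[0,0,0],"travel":[0.0242,0.0316,-0.001],"gripper":1},{"delta_rot":[0,0,0],"travel":[0.0242,0.0316,-0.001],"gripper":1}]'
python3 -m handwheel '[{"delta_rot":[0,0,0],"travel":[0.0242,0.0316,-0.001],"gripper":1},{"delta_rot":[0,0,0],"travel":[0.0242,0.0316,-0.001],"gripper":1},{"delta_rot":[0,0,0],"travel":[0.0242,0.0316,-0.001],"gripper":1},{"delta_rot":[0,0,0],"travel":[0.0242,0.0316,-0.001],"gripper":1},{"delta_rot":[0,0,0],"travel":[0,0,0],"gripper":1},{"delta_rot":[0,0,0],"travel":[0,0,0],"gripper":1}]'
python3 -c "
from h import *
go([.541,.136,.22])
snap('wrist','w1.png')
print(look_for('wrist','rack_handle'))
print(proj('wrist',[[.541,.136,.162],[.5346,.2213,.162],[.5434,.0458,.162]]))"
```

```text
t: 3.02
tool_pos: [0.4402, 0.2563, 0.216]
eef_rot: [1.0, 0.029, 0.0, -0.0]
wrist_force: [0.4, 1.4, 0.2]
opening: 0.0856
t: 3.52
tool_pos: [0.5441, 0.1359, 0.2192]
eef_rot: [1.0, 0.028, -0.0, -0.0]
wrist_force: [-0.3, 0.2, -0.3]
opening: 0.0851
t 3.52 tcp [0.5441 0.1359 0.2192] yaw 3.17 tilt [-0.0006  0.0001] F [-0.3  0.2 -0.3] M [0.02 0.01 0.03] op 0.0851 j6 -0.02
travel [-0.0031 -0.0002 -0.0008] rows>= 0.1
[{'centre': [0.5379, 0.1503, 0.1259], 'confidence': 0.64}]
[[311.93519348 253.45185206]
 [309.16357751  94.14379395]
 [307.39706641 386.52947256]]
```

View pics/w1.png

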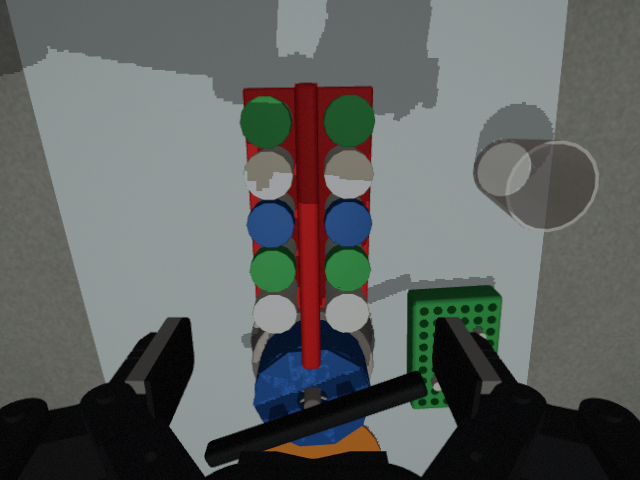

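```bash
python3 -c "
from h import *
print(atz('wrist',[(307,86),(311,364),(309.5,203)],.162))
b=atz('wrist',[(208,453),(423,383)],.127);print(b,b.mean(0))
print(atz('wrist',[(313,398)],.103))
go([.5415,.136,.139])"
```

```text
[[0.53329949 0.22510415 0.162     ]
 [0.5447136  0.06270805 0.162     ]
 [0.5379612  0.16517269 0.162     ]]
[[ 0.47006834 -0.04866273  0.127     ]
 [ 0.62896094  0.02654681  0.127     ]] [ 0.54951464 -0.01105796  0.127     ]
[[ 0.5503741  -0.01093581  0.103     ]]
t 3.62 tcp [0.5427 0.1379 0.2196] yaw 3.36 tilt [-0.0006  0.0003] F [-0.5  0.  -0.3] M [0.01 0.03 0.03] op 0.0853 j6 -0.02
travel [-0.0013  0.0019  0.0806] rows>= 1.9
```

```bash
python3 -m handwheel '[{"delta_rot":[0,0,0],"travel":[-0.001,0,0.03],"gripper":1},{"delta_rot":[0,0,0],"travel":[-0.001,0,0.03],"gripper":1},{"delta_rot":[0,0,0],"travel":[0,0,0.02],"gripper":1},{"delta_rot":[0,0,0],"travel":[0,0,0],"gripper":0},{"delta_rot":[0,0,0],"travel":[0,0,0],"gripper":0},{"delta_rot":[0,0,0],"travel":[0,0,0],"gripper":0},{"delta_rot":[0,0,0],"travel":[0,0,0],"gripper":0},{"delta_rot":[0,0,0],"travel":[0,0,0],"gripper":0}]'
python3 -m handwheel '[{"delta_rot":[0,0,0],"travel":[0,0,0],"gripper":0},{"delta_rot":[0,0,0],"travel":[0,0,0],"gripper":0},{"delta_rot":[0,0,0],"travel":[0,0,0],"gripper":0}]'
python3 -c "
from h import *
go([.535,.23,.139])"
```

```text
t: 4.28
tool_pos: [0.5417, 0.1376, 0.1412]
eef_rot: [1.0, 0.029, 0.001, -0.0]
wrist_force: [-0.3, 0.6, 0.5]
opening: 0.0255
t: 4.53
tool_pos: [0.5413, 0.1373, 0.14]
eef_rot: [1.0, 0.029, 0.0, 0.0]
wrist_force: [0.6, -0.4, 0.2]
opening: 0.0002
t 4.53 tcp [0.5413 0.1373 0.14  ] yaw 3.34 tilt [ 0.0005 -0.    ] F [ 0.6 -0.4  0.2] M [0.01 0.02 0.01] op 0.0002 j6 -0.02
travel [-0.0009 -0.0929  0.001 ] rows>= 2.2
```

```bash
python3 -c "
from h import *
snap('wrist','w2.png');snap('scene','s2.png')"
```

```text
(no output)
```

View pics/w2.png

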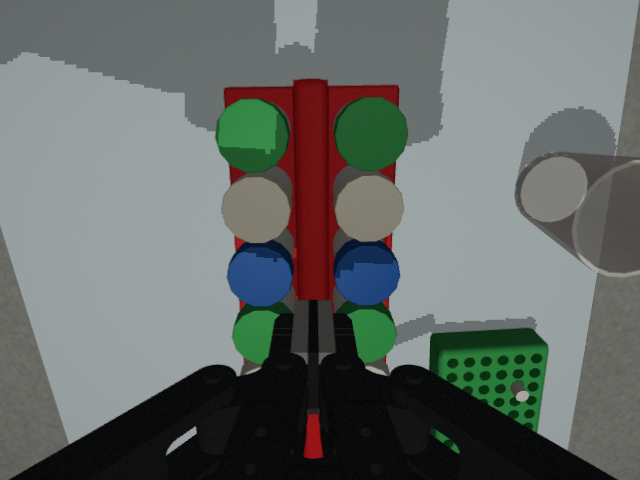

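View pics/s2.png

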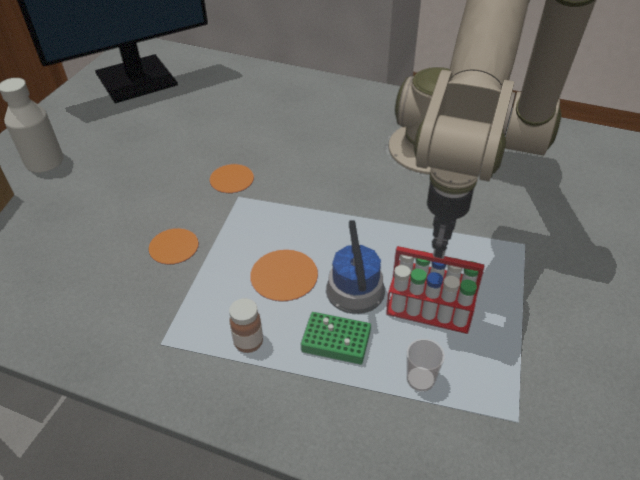

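```bash
python3 - <<'E'
from h import *
np.set_printoptions(precision=4,suppress=True)
T=lambda L:[(165+x/4,140+y/4) for x,y in L]
S=lambda L:[(310+x/4,210+y/4) for x,y in L]
def tri(a):
    A=np.zeros((3,3));b=np.zeros(3)
    for n,p in a:
        c,r=ray(n,[p]);r=r[0]/np.linalg.norm(r[0]);M=np.eye(3)-np.outer(r,r);A+=M;b+=M@c
    X=np.linalg.solve(A,b)
    print(X,[np.round(proj(n,[X])[0]-p,1) for n,p in a]); return X
print('lid');tri([('top',T([(442,203)])[0]),('scene',S([(210,318)])[0])]);tri([('top',T([(573,497)])[0]),('scene',S([(169,45)])[0])])
print('rack');tri([('top',T([(40,360)])[0]),('scene',S([(692,222)])[0])]);tri([('top',T([(370,347)])[0]),('scene',S([(348,152)])[0])])
o=arm.get_obs()
print('fingers proj', proj('scene',[o['tool_pos']]),proj('wrist',[o['tool_pos']]),[cams.camera_params(n)['world_to_cam'] for n in ['wrist']])
im0=cv2.imread('pics/s2.png');cv2.imwrite('pics/s2z.png',cv2.resize(im0[180:350,350:510],None,fx=4,fy=3.5,interpolation=cv2.INTER_CUBIC))
snap('top','t2.png');im0=cv2.imread('pics/t2.png');cv2.imwrite('pics/t2z.png',cv2.resize(im0[170:290,165:345],None,fx=4,fy=4,interpolation=cv2.INTER_CUBIC))
E
```

```text
lid
[0.634  0.0157 0.1126] [array([-0.2,  0.1]), array([-0.2, -0. ])]
[ 0.4693 -0.0623  0.1207] [array([ 0.4, -0.1]), array([0.5, 0. ])]
rack
[0.5351 0.221  0.1602] [array([ 0.4, -0.1]), array([ 0.5, -0. ])]
[0.5438 0.0509 0.1531] [array([-1.8,  0.5]), array([-2.,  0.])]
fingers proj [[437.7416 263.3048]] [[315.9057 295.9278]] [array([[ 0.9983,  0.0588,  0.0008, -0.5471],
       [ 0.0556, -0.9477,  0.3143,  0.0814],
       [ 0.0192, -0.3137, -0.9493,  0.348 ],
       [ 0.    ,  0.    ,  0.    ,  1.    ]])]
```

View pics/s2z.png

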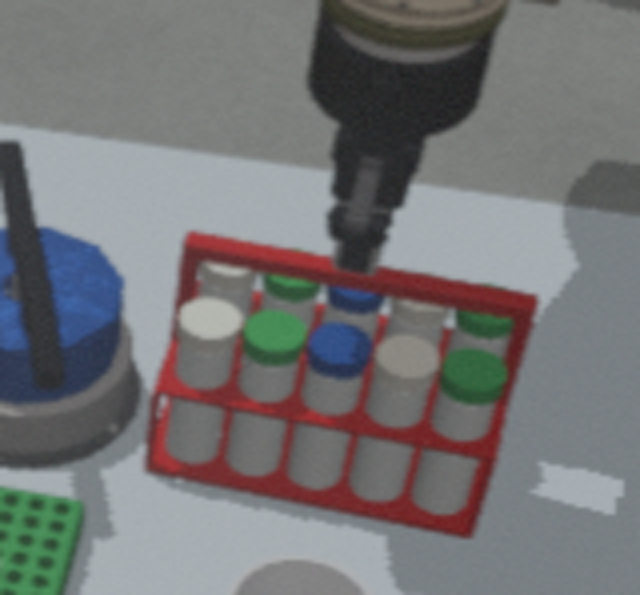

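View pics/t2z.png

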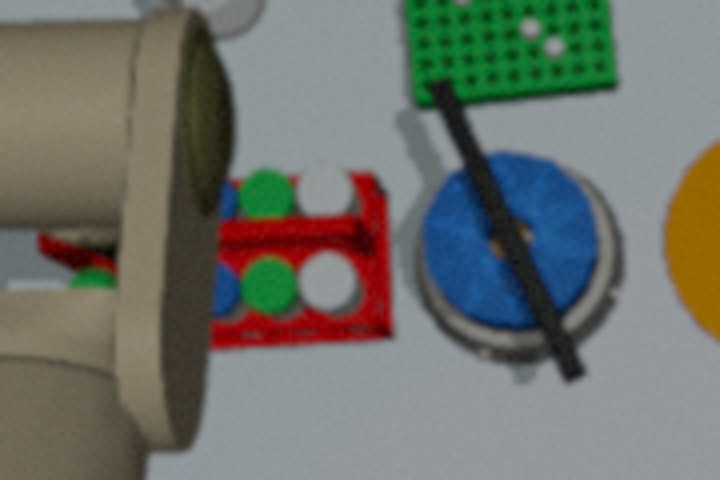

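```bash
python3 -c "
from h import *
for z in (.14,.15,.155,.16,.165): print(z,proj('scene',[[.5413,.1373,z],[.5413,.130,z],[.5413,.145,z]]).round(1).tolist())
"
python3 -m handwheel '[{"delta_rot":[0,0,0],"travel":[0,0,0.001],"gripper":0},{"delta_rot":[0,0,0],"travel":[0,0,0.001],"gripper":0}]'
python3 -m handwheel '[{"delta_rot":[0,0,0],"travel":[0,0,0.001],"gripper":0},{"delta_rot":[0,0,0],"travel":[0,0,0.001],"gripper":0}]'
```

```text
0.14 [[437.8, 263.3], [434.1, 262.3], [441.7, 264.3]]
0.15 [[438.4, 259.8], [434.7, 258.8], [442.3, 260.8]]
0.155 [[438.7, 258.0], [435.0, 257.0], [442.7, 259.0]]
0.16 [[439.1, 256.2], [435.3, 255.2], [443.0, 257.3]]
0.165 [[439.4, 254.4], [435.6, 253.4], [443.3, 255.5]]
t: 4.85
tool_pos: [0.5414, 0.1373, 0.1384]
eef_rot: [1.0, 0.029, 0.0, 0.0]
wrist_force: [-4.9, -0.9, 14.0]
opening: 0.0002
t: 5.02
tool_pos: [0.5417, 0.1373, 0.1384]
eef_rot: [1.0, 0.029, 0.002, 0.0]
wrist_force: [-8.6, -1.4, 28.4]
opening: 0.0001
```

```bash
python3 -m handwheel '[{"delta_rot":[0,0,0],"travel":[0,0,-0.005],"gripper":0},{"delta_rot":[0,0,0],"travel":[0,0,-0.005],"gripper":0.6},{"delta_rot":[0,0,0],"travel":[0,0,0],"gripper":0.6},{"delta_rot":[0,0,0],"travel":[0,0,0],"gripper":0.6},{"delta_rot":[0,0,0],"travel":[0,0,0],"gripper":0.6},{"delta_rot":[0,0,0],"travel":[0,0,0],"gripper":0.6}]'
python3 -c "
from h import *
snap('wrist','w3.png')
go([.5413,.1373,.117])"
```

```text
t: 5.52
tool_pos: [0.5411, 0.1373, 0.1453]
eef_rot: [1.0, 0.029, -0.0, 0.0]
wrist_force: [1.0, 0.5, 0.3]
opening: 0.0511
t 5.57 tcp [0.5411 0.1373 0.1453] yaw 3.34 tilt [-0.0007 -0.    ] F [-1.   0.3 -0.3] M [0.03 0.01 0.02] op 0.0513 j6 -0.02
travel [0.0002 0.     0.0283] rows>= 0.7
```

View pics/w3.png

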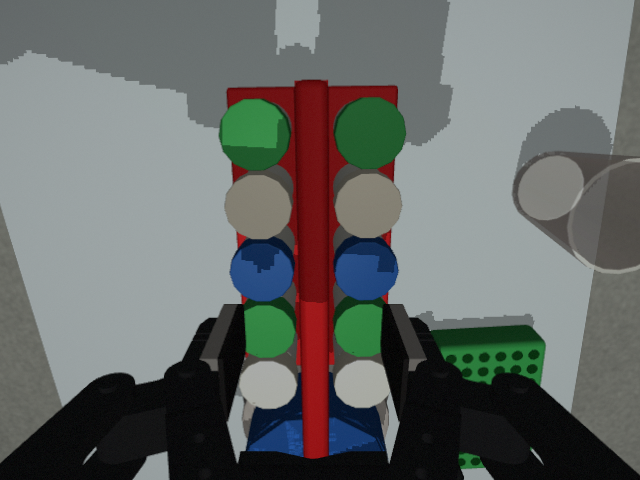

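```bash
python3 -m handwheel '[{"delta_rot":[0,0,0],"travel":[0,0,0.01],"gripper":0.6},{"delta_rot":[0,0,0],"travel":[0,0,0.01],"gripper":0.6},{"delta_rot":[0,0,0],"travel":[0,0,0],"gripper":0.6}]'
python3 -m handwheel '[{"delta_rot":[0,0,0],"travel":[0,0,0.005],"gripper":0.6},{"delta_rot":[0,0,0],"travel":[0,0,0.002],"gripper":0.6},{"delta_rot":[0,0,0],"travel":[0,0,0],"gripper":0.0},{"delta_rot":[0,0,0],"travel":[0,0,0],"gripper":0},{"delta_rot":[0,0,0],"travel":[0,0,0],"gripper":0},{"delta_rot":[0,0,0],"travel":[0,0,0],"gripper":0},{"delta_rot":[0,0,0],"travel":[0,0,0],"gripper":0},{"delta_rot":[0,0,0],"travel":[0,0,0],"gripper":0}]'
```

```text
t: 5.82
tool_pos: [0.5399, 0.1372, 0.123]
eef_rot: [1.0, 0.029, -0.002, 0.0]
wrist_force: [1.2, 1.5, -0.6]
opening: 0.0516
t: 6.48
tool_pos: [0.5416, 0.1373, 0.1192]
eef_rot: [1.0, 0.029, 0.001, -0.0]
wrist_force: [1.4, 0.3, 2.6]
opening: 0.0106
```

```bash
python3 -m handwheel '[{"delta_rot":[0,0,0],"travel":[0,0,-0.008],"gripper":0},{"delta_rot":[0,0,0],"travel":[0,0,-0.012],"gripper":0},{"delta_rot":[0,0,0],"travel":[0,0,0],"gripper":0},{"delta_rot":[0,0,0],"travel":[0,0,0],"gripper":0}]'
python3 -m handwheel '[{"delta_rot":[0,0,0],"travel":[0,-0.011,0],"gripper":0},{"delta_rot":[0,0,0],"travel":[0,-0.011,0],"gripper":0},{"delta_rot":[0,0,0],"travel":[0,-0.011,0],"gripper":0},{"delta_rot":[0,0,0],"travel":[0,-0.011,0],"gripper":0},{"delta_rot":[0,0,0],"travel":[0,-0.011,0],"gripper":0},{"delta_rot":[0,0,0],"travel":[0,-0.011,0],"gripper":0},{"delta_rot":[0,0,0],"travel":[0,-0.011,0],"gripper":0},{"delta_rot":[0,0,0],"travel":[0,-0.011,0],"gripper":0}]'
python3 -m handwheel '[{"delta_rot":[0,0,0],"travel":[0,0,0],"gripper":0},{"delta_rot":[0,0,0],"travel":[0,0,0],"gripper":0}]'
python3 -c "
from h import *
snap('scene','s4.png')
go([.5413,.1373,.119])
im0=cv2.imread('pics/s4.png');cv2.imwrite('pics/s4z.png',cv2.resize(im0[170:370,240:540],None,fx=2.6,fy=2.6,interpolation=cv2.INTER_CUBIC))"
```

```text
t: 6.82
tool_pos: [0.541, 0.1373, 0.1387]
eef_rot: [1.0, 0.029, -0.0, 0.0]
wrist_force: [-0.2, 0.4, -5.2]
opening: 0.0108
t: 7.48
tool_pos: [0.5359, 0.2265, 0.1387]
eef_rot: [1.0, 0.029, -0.0, -0.0]
wrist_force: [-0.4, 0.7, -4.2]
opening: 0.01
t: 7.65
tool_pos: [0.5359, 0.2257, 0.1386]
eef_rot: [1.0, 0.03, -0.0, 0.0]
wrist_force: [0.1, 0.8, -5.1]
opening: 0.0107
t 7.7 tcp [0.5361 0.2251 0.1387] yaw 3.37 tilt [-0.0001 -0.0004] F [-0.   0.7 -5.1] M [-0.12 -0.03  0.01] op 0.0105 j6 0.14
travel [0.0001 0.088  0.0197] rows>= 2.2
```

View pics/s4z.png

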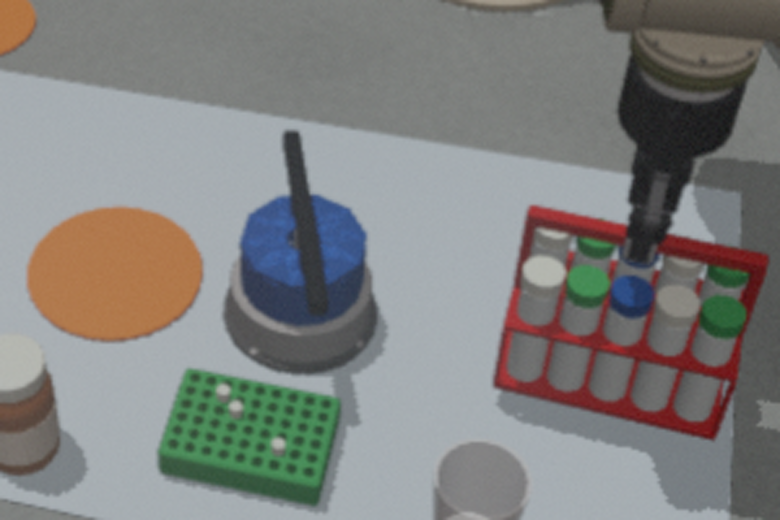

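```bash
python3 -m handwheel '[{"delta_rot":[0,0,0],"travel":[0,0,0.008],"gripper":0},{"delta_rot":[0,0,0],"travel":[0,0,0.007],"gripper":0},{"delta_rot":[0,0,0],"travel":[0,0,0.003],"gripper":0},{"delta_rot":[0,0,0],"travel":[0,0,0.001],"gripper":0},{"delta_rot":[0,0,0],"travel":[0,0,0],"gripper":0},{"delta_rot":[0,0,0],"travel":[0,0,0],"gripper":0}]'
python3 -m handwheel '[{"delta_rot":[0,0,0],"travel":[0,0,0.0007],"gripper":0},{"delta_rot":[0,0,0],"travel":[0,0,0],"gripper":0}]'
```

```text
t: 8.2
tool_pos: [0.5361, 0.2251, 0.1195]
eef_rot: [1.0, 0.029, -0.0, -0.0]
wrist_force: [-0.0, -0.9, -5.9]
opening: 0.0106
t: 8.37
tool_pos: [0.5362, 0.2251, 0.1192]
eef_rot: [1.0, 0.029, 0.0, 0.0]
wrist_force: [-0.3, 0.2, -2.8]
opening: 0.0105
```

Touching down (force falling). Release, then rise.

```bash
python3 -m handwheel '[{"delta_rot":[0,0,0],"travel":[0,0,0.0007],"gripper":0},{"delta_rot":[0,0,0],"travel":[0,0,0],"gripper":0.5},{"delta_rot":[0,0,0],"travel":[0,0,0],"gripper":0.6},{"delta_rot":[0,0,0],"travel":[0,0,0],"gripper":0.6},{"delta_rot":[0,0,0],"travel":[0,0,0],"gripper":0.6},{"delta_rot":[0,0,0],"travel":[0,0,-0.02],"gripper":0.6},{"delta_rot":[0,0,0],"travel":[0,0,-0.03],"gripper":0.6},{"delta_rot":[0,0,0],"travel":[0,0,-0.03],"gripper":0.6}]'
python3 -c "
from h import *
go([.551,-.023,.20])"
```

```text
t: 9.03
tool_pos: [0.5357, 0.2251, 0.1989]
eef_rot: [1.0, 0.029, -0.001, 0.0]
wrist_force: [1.2, 0.0, 0.8]
opening: 0.0513
t 9.03 tcp [0.5357 0.2251 0.1989] yaw 3.35 tilt [-0.0018 -0.0003] F [1.2 0.  0.8] M [-0.   -0.07  0.01] op 0.0513 j6 0.14
travel [ 0.0008  0.2486 -0.0011] rows>= 6.0
```

```bash
python3 -m handwheel '[{"delta_rot":[0,0,0],"travel":[0,0.035,0],"gripper":0.8},{"delta_rot":[0,0,0],"travel":[0,0.035,0],"gripper":0.8},{"delta_rot":[0,0,0],"travel":[0,0.035,0],"gripper":0.8},{"delta_rot":[0,0,0],"travel":[0,0.035,0],"gripper":0.8},{"delta_rot":[0,0,0],"travel":[0,0.03,0],"gripper":0.8},{"delta_rot":[0,0,0],"travel":[0,0,0],"gripper":0.8},{"delta_rot":[0,0,0],"travel":[0,0,0],"gripper":0.8}]'
python3 -c "
from h import *
go([.551,-.023,.20])
snap('wrist','w4.png')
snap('scene','s5.png')"
```

```text
t: 9.62
tool_pos: [0.5462, 0.0542, 0.1983]
eef_rot: [1.0, 0.028, 0.0, -0.0]
wrist_force: [0.5, 0.0, -0.3]
opening: 0.0684
t 9.62 tcp [0.5462 0.0542 0.1983] yaw 3.19 tilt [0.0001 0.0002] F [ 0.5  0.  -0.3] M [0.04 0.05 0.  ] op 0.0684 j6 -0.17
travel [ 0.0005  0.0774 -0.0017] rows>= 1.9
```

View pics/w4.png

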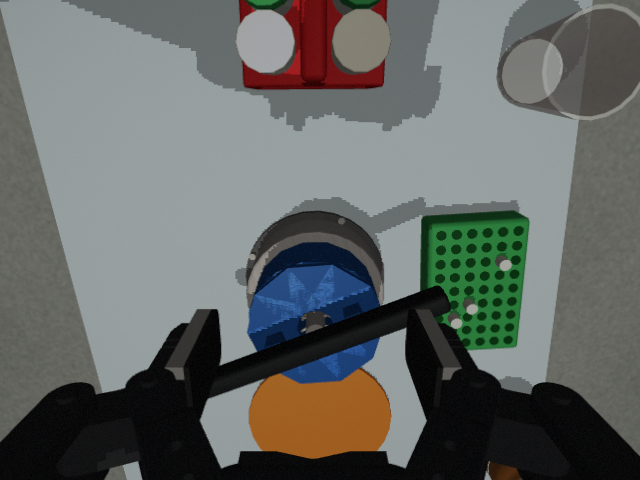

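View pics/s5.png

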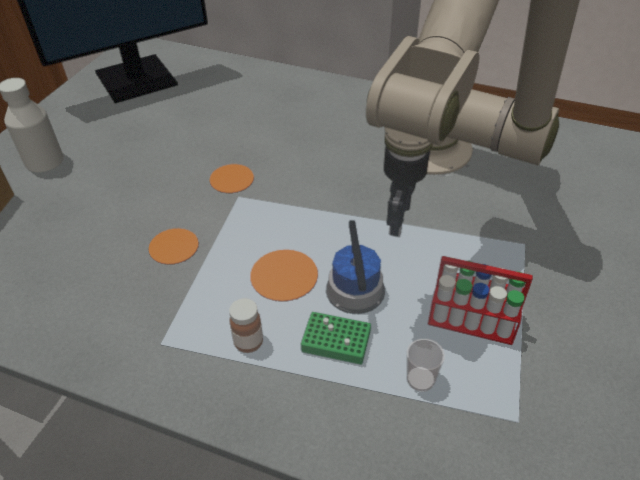

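```bash
python3 - <<'E'
from h import *
np.set_printoptions(precision=4,suppress=True)
c,r=ray('wrist',[(314,88),(315,211),(243,88),(384,88),(247,280),(384,275)])
print('cam',c)
for dz in (0,.01,.02):
    P=c+[0,0,dz]+r*((.003-c[2]-dz)/r[:,2])[:,None]; print(dz,P[:2].tolist(),'w',np.linalg.norm(P[2]-P[3]))
im=snap('top','t6.png');cv2.imwrite('pics/t6z.png',cv2.resize(cv2.imread('pics/t6.png')[140:290,120:320],None,fx=4,fy=4,interpolation=cv2.INTER_CUBIC))
cv2.imwrite('pics/s6z.png',cv2.resize(cv2.imread('pics/s5.png')[210:350,320:540],None,fx=3.6,fy=3.6,interpolation=cv2.INTER_CUBIC))
E
```

```text
cam [0.5397 0.1372 0.3637]
0 [[0.5404386261512376, 0.14573528902772187, 0.0030000000000000027], [0.5475089995948673, 0.04301693079510671, 0.0030000000000000027]] w 0.11439587171366003
0.01 [[0.5404596508171582, 0.1459712145054404, 0.0030000000000000027], [0.5477260317693116, 0.040405259941834804, 0.0030000000000000027]] w 0.11756719639385574
0.02 [[0.5404806754830789, 0.1462071399831589, 0.0030000000000000027], [0.5479430639437558, 0.03779358908856291, 0.0030000000000000027]] w 0.12073852107405134
```

View pics/t6z.png

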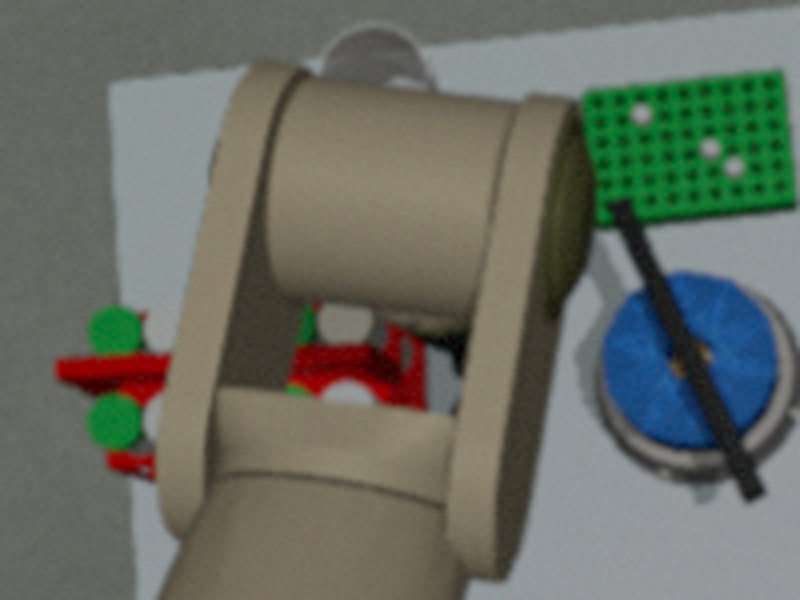

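View pics/s6z.png

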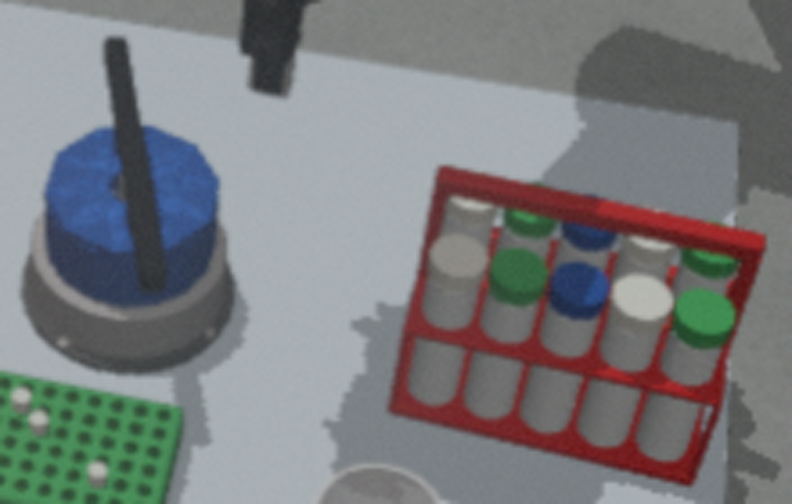

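```bash
python3 -c "
from h import *
print(atz('scene',[(429.7,323.9),(320+235/3.6,210+280/3.6)],.003))"
python3 -m handwheel '[{"delta_rot":[0,0,0],"travel":[0,0.039,0],"gripper":0.5},{"delta_rot":[0,0,0],"travel":[0.0005,0.0385,0],"gripper":0},{"delta_rot":[0,0,0.119],"travel":[0,0,0],"gripper":0},{"delta_rot":[0,0,0.119],"travel":[0,0,0],"gripper":0},{"delta_rot":[0,0,0.119],"travel":[0,0,0],"gripper":0},{"delta_rot":[0,0,0.119],"travel":[0,0,0],"gripper":0},{"delta_rot":[0,0,0.119],"travel":[0,0,0],"gripper":0},{"delta_rot":[0,0,0.119],"travel":[0,0,0],"gripper":0}]'
python3 -m handwheel '[{"delta_rot":[0,0,0.119],"travel":[0,0,0],"gripper":0},{"delta_rot":[0,0,0.119],"travel":[0,0,0],"gripper":0},{"delta_rot":[0,0,0.119],"travel":[0,0,0],"gripper":0},{"delta_rot":[0,0,0.119],"travel":[0,0,0],"gripper":0},{"delta_rot":[0,0,0],"travel":[0,0,0],"gripper":0},{"delta_rot":[0,0,0],"travel":[0,0,0],"gripper":0}]'
python3 -c "
from h import *
go([.551,-.023,.12])
snap('wrist','w5.png')
snap('scene','s7.png')
cv2.imwrite('pics/s7z.png',cv2.resize(cv2.imread('pics/s7.png')[170:320,260:460],None,fx=4,fy=4,interpolation=cv2.INTER_CUBIC))"
```

```text
[[0.58339414 0.14824438 0.003     ]
 [0.52345437 0.03450081 0.003     ]]
t: 10.43
tool_pos: [0.5511, -0.0206, 0.1984]
eef_rot: [0.946, -0.324, 0.0, -0.0]
wrist_force: [-0.3, 0.5, -0.3]
opening: 0.0002
t: 10.93
tool_pos: [0.5511, -0.0209, 0.1983]
eef_rot: [0.845, -0.534, -0.0, -0.0]
wrist_force: [0.0, 0.1, 0.1]
opening: 0.0001
t 10.93 tcp [ 0.5511 -0.0209  0.1983] yaw -64.55 tilt [0. 0.] F [0.  0.1 0.1] M [ 0.01  0.   -0.03] op 0.0001 j6 0.87
travel [0.0018 0.0009 0.0783] rows>= 1.9
```

View pics/w5.png

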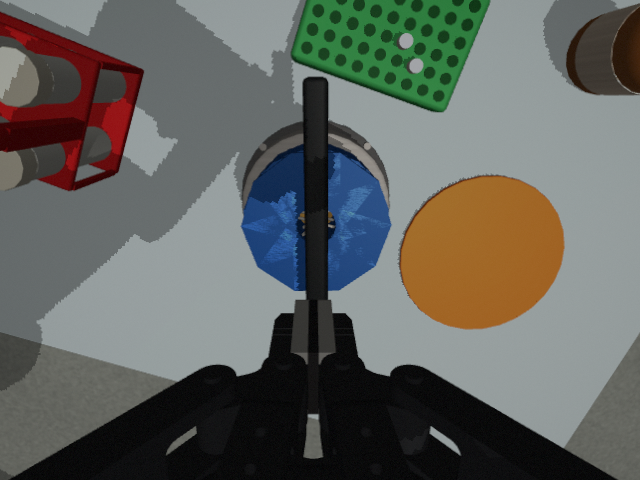

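View pics/s7z.png

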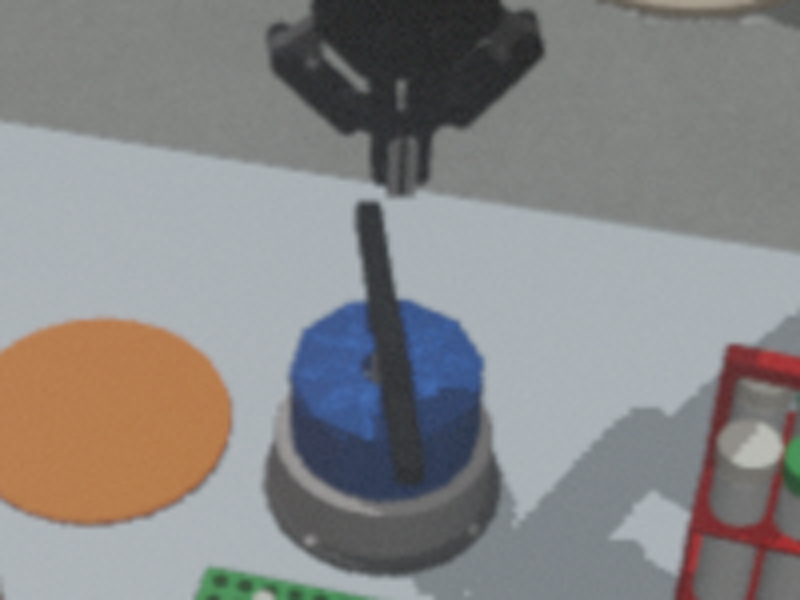

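```bash
python3 -c "
from h import *
for z in (.198,.21,.22): print(proj('scene',[[.5511,-.0209,z]]))"
python3 -m handwheel '[{"delta_rot":[0,0,0],"travel":[0.0005,0,0.03],"gripper":0},{"delta_rot":[0,0,0],"travel":[0,0,0.03],"gripper":0},{"delta_rot":[0,0,0],"travel":[0,0,0.015],"gripper":0},{"delta_rot":[0,0,0],"travel":[0,0,0.005],"gripper":0},{"delta_rot":[0,0,0],"travel":[0,0,0.002],"gripper":0},{"delta_rot":[0,0,0],"travel":[0,0,0],"gripper":0}]'
python3 -m handwheel '[{"delta_rot":[0,0,0],"travel":[0,0,0.002],"gripper":0},{"delta_rot":[0,0,0],"travel":[0,0,0.001],"gripper":0}]'
python3 -m handwheel '[{"delta_rot":[0,0,0],"travel":[0,0,0.001],"gripper":0},{"delta_rot":[0,0,0],"travel":[0,0,0.001],"gripper":0}]'
python3 -m handwheel '[{"delta_rot":[0,0,0],"travel":[0,0,0.001],"gripper":0},{"delta_rot":[0,0,0],"travel":[0,0,0.001],"gripper":0}]'
```

```text
[[359.78969029 224.94105665]]
[[359.99445803 220.43234166]]
[[360.16749696 216.62383113]]
t: 11.53
tool_pos: [0.5516, -0.0223, 0.1169]
eef_rot: [0.844, -0.536, 0.0, -0.0]
wrist_force: [-0.1, -0.9, 0.7]
opening: -0.0003
t: 11.7
tool_pos: [0.5518, -0.0224, 0.1143]
eef_rot: [0.844, -0.536, 0.001, -0.0]
wrist_force: [-1.1, 0.2, -0.3]
opening: -0.0
t: 11.87
tool_pos: [0.5514, -0.0224, 0.1117]
eef_rot: [0.844, -0.536, 0.0, -0.0]
wrist_force: [0.7, -0.3, 0.4]
opening: 0.0003
t: 12.03
tool_pos: [0.5513, -0.0224, 0.1094]
eef_rot: [0.844, -0.536, 0.0, -0.0]
wrist_force: [-0.5, -0.1, 1.0]
opening: -0.0
```

```bash
python3 -m handwheel '[{"delta_rot":[0,0,0],"travel":[0,0,0.001],"gripper":0},{"delta_rot":[0,0,0],"travel":[0,0,0.001],"gripper":0}]'
python3 -m handwheel '[{"delta_rot":[0,0,0],"travel":[0,0,0.001],"gripper":0},{"delta_rot":[0,0,0],"travel":[0,0,0.001],"gripper":0}]'
python3 -m handwheel '[{"delta_rot":[0,0,0],"travel":[0,0,0.001],"gripper":0},{"delta_rot":[0,0,0],"travel":[0,0,0.0],"gripper":0}]'
```

```text
t: 12.2
tool_pos: [0.5512, -0.0223, 0.1072]
eef_rot: [0.844, -0.536, -0.0, 0.0]
wrist_force: [-0.0, -0.5, 0.0]
opening: 0.0002
t: 12.37
tool_pos: [0.5512, -0.0224, 0.1052]
eef_rot: [0.844, -0.536, -0.0, 0.0]
wrist_force: [0.1, -0.2, 0.5]
opening: 0.0002
t: 12.53
tool_pos: [0.5511, -0.0223, 0.1041]
eef_rot: [0.844, -0.536, -0.0, 0.0]
wrist_force: [0.1, -1.3, 0.3]
opening: 0.0004
```

```bash
python3 -m handwheel '[{"delta_rot":[0,0,0],"travel":[0,0,0.001],"gripper":0},{"delta_rot":[0,0,0],"travel":[0,0,0.001],"gripper":0}]'
python3 -m handwheel '[{"delta_rot":[0,0,0],"travel":[0,0,0.001],"gripper":0},{"delta_rot":[0,0,0],"travel":[0,0,0.001],"gripper":0}]'
```

```text
t: 12.7
tool_pos: [0.5514, -0.0224, 0.1034]
eef_rot: [0.844, -0.536, 0.001, -0.0]
wrist_force: [-6.4, 1.4, 17.8]
opening: 0.0003
t: 12.87
tool_pos: [0.5515, -0.0224, 0.1033]
eef_rot: [0.844, -0.536, 0.001, -0.0]
wrist_force: [-12.7, 1.7, 34.5]
opening: 0.0001
```

```bash
python3 -m handwheel '[{"delta_rot":[0,0,0],"travel":[0,0,-0.012],"gripper":0.6},{"delta_rot":[0,0,0],"travel":[0,0,0],"gripper":0.6},{"delta_rot":[0,0,0],"travel":[0,0,0],"gripper":0.6},{"delta_rot":[0,0,0],"travel":[0,0,0],"gripper":0.6},{"delta_rot":[0,0,0],"travel":[0,0,0],"gripper":0.6},{"delta_rot":[0,0,0],"travel":[0,0,0.01],"gripper":0.6},{"delta_rot":[0,0,0],"travel":[0,0,0.01],"gripper":0.6},{"delta_rot":[0,0,0],"travel":[0,0,0],"gripper":0.6}]'
python3 -m handwheel '[{"delta_rot":[0,0,0],"travel":[0,0,0.008],"gripper":0.6},{"delta_rot":[0,0,0],"travel":[0,0,0.004],"gripper":0.6},{"delta_rot":[0,0,0],"travel":[0,0,0],"gripper":0},{"delta_rot":[0,0,0],"travel":[0,0,0],"gripper":0},{"delta_rot":[0,0,0],"travel":[0,0,0],"gripper":0},{"delta_rot":[0,0,0],"travel":[0,0,0],"gripper":0},{"delta_rot":[0,0,0],"travel":[0,0,0],"gripper":0},{"delta_rot":[0,0,0],"travel":[0,0,0],"gripper":0}]'
python3 -c "
from h import *
go([.5515,-.0224,.08])"
```

```text
t: 13.53
tool_pos: [0.5499, -0.022, 0.0895]
eef_rot: [0.844, -0.536, -0.002, 0.001]
wrist_force: [-0.7, 0.3, -0.4]
opening: 0.0512
t: 14.2
tool_pos: [0.5516, -0.0225, 0.0807]
eef_rot: [0.844, -0.536, 0.001, -0.0]
wrist_force: [0.7, -0.9, 1.2]
opening: 0.0127
t 14.2 tcp [ 0.5516 -0.0225  0.0807] yaw -64.84 tilt [ 0.0012 -0.0004] F [ 0.7 -0.9  1.2] M [-0.08 -0.2  -0.02] op 0.0127 j6 0.88
travel [-0.0001  0.0001  0.0007] rows>= 0.0
```

```bash
python3 -m handwheel '[{"delta_rot":[0,0,-0.12],"travel":[0,0,-0.00012],"gripper":0},{"delta_rot":[0,0,-0.12],"travel":[0,0,-0.00012],"gripper":0},{"delta_rot":[0,0,-0.12],"travel":[0,0,-0.00012],"gripper":0},{"delta_rot":[0,0,-0.12],"travel":[0,0,-0.00012],"gripper":0}]'
python3 -c "
from h import *
go([.5515,-.0224,.08])"
```

```text
t: 14.53
tool_pos: [0.5512, -0.0225, 0.0807]
eef_rot: [0.948, -0.317, -0.0, 0.0]
wrist_force: [1.3, -1.1, -1.9]
opening: 0.0126
t 14.53 tcp [ 0.5512 -0.0225  0.0807] yaw -37.0 tilt [-0.0001 -0.0003] F [ 1.3 -1.1 -1.9] M [-0.22 -0.23 -0.05] op 0.0126 j6 0.39
travel [ 0.0002 -0.0003  0.0007] rows>= 0.0
```

```bash
python3 -m handwheel '[{"delta_rot":[0,0,-0.12],"travel":[0,0,-0.00012],"gripper":0},{"delta_rot":[0,0,-0.12],"travel":[0,0,-0.00012],"gripper":0},{"delta_rot":[0,0,-0.12],"travel":[0,0,-0.00012],"gripper":0},{"delta_rot":[0,0,-0.12],"travel":[0,0,-0.00012],"gripper":0},{"delta_rot":[0,0,-0.12],"travel":[0,0,-0.00012],"gripper":0},{"delta_rot":[0,0,-0.12],"travel":[0,0,-0.00012],"gripper":0},{"delta_rot":[0,0,-0.12],"travel":[0,0,-0.00012],"gripper":0},{"delta_rot":[0,0,-0.12],"travel":[0,0,-0.00012],"gripper":0}]'
python3 -c "
from h import *
go([.5515,-.0224,.08])"
```

```text
t: 15.2
tool_pos: [0.5513, -0.0227, 0.0813]
eef_rot: [0.988, 0.156, -0.0, 0.0]
wrist_force: [2.4, -2.5, -5.7]
opening: 0.0127
t 15.2 tcp [ 0.5513 -0.0227  0.0813] yaw 18.01 tilt [-0.     -0.0005] F [ 2.4 -2.5 -5.7] M [-0.47 -0.49 -0.  ] op 0.0127 j6 -0.57
travel [ 0.0002 -0.0002  0.0013] rows>= 0.0
```

```bash
python3 -m handwheel '[{"delta_rot":[0,0,-0.12],"travel":[0,0,-0.0001],"gripper":0},{"delta_rot":[0,0,-0.12],"travel":[0,0,-0.0001],"gripper":0},{"delta_rot":[0,0,-0.12],"travel":[0,0,-0.0001],"gripper":0},{"delta_rot":[0,0,-0.12],"travel":[0,0,-0.0001],"gripper":0},{"delta_rot":[0,0,-0.12],"travel":[0,0,-0.0001],"gripper":0},{"delta_rot":[0,0,-0.12],"travel":[0,0,-0.0001],"gripper":0},{"delta_rot":[0,0,-0.12],"travel":[0,0,-0.0001],"gripper":0},{"delta_rot":[0,0,-0.12],"travel":[0,0,-0.0001],"gripper":0}]'
python3 -m handwheel '[{"delta_rot":[0,0,-0.12],"travel":[0,0,-0.0001],"gripper":0},{"delta_rot":[0,0,-0.12],"travel":[0,0,-0.0001],"gripper":0},{"delta_rot":[0,0,-0.12],"travel":[0,0,-0.0001],"gripper":0},{"delta_rot":[0,0,-0.12],"travel":[0,0,-0.0001],"gripper":0},{"delta_rot":[0,0,-0.12],"travel":[0,0,-0.0001],"gripper":0},{"delta_rot":[0,0,-0.12],"travel":[0,0,-0.0001],"gripper":0},{"delta_rot":[0,0,-0.12],"travel":[0,0,-0.0001],"gripper":0},{"delta_rot":[0,0,-0.12],"travel":[0,0,-0.0001],"gripper":0}]'
python3 -c "
from h import *
go([.5515,-.0224,.08])"
```

```text
t: 15.87
tool_pos: [0.5516, -0.0227, 0.0822]
eef_rot: [0.804, 0.595, 0.0, 0.0]
wrist_force: [3.1, -1.6, -5.1]
opening: 0.0126
t: 16.53
tool_pos: [0.5516, -0.0225, 0.0831]
eef_rot: [0.438, 0.899, 0.0, 0.0]
wrist_force: [3.1, -1.2, -5.1]
opening: 0.013
t 16.53 tcp [ 0.5516 -0.0225  0.0831] yaw 128.01 tilt [ 0.0006 -0.0001] F [ 3.1 -1.2 -5.1] M [-0.18 -0.59 -0.04] op 0.013 j6 -2.49
travel [ 0.0001 -0.      0.0031] rows>= 0.1
```

```bash
python3 -m handwheel '[{"delta_rot":[0,0,-0.12],"travel":[0,0,-0.0001],"gripper":0},{"delta_rot":[0,0,-0.12],"travel":[0,0,-0.0001],"gripper":0},{"delta_rot":[0,0,0],"travel":[0,0,0],"gripper":0.5},{"delta_rot":[0,0,0],"travel":[0,0,0],"gripper":0.5},{"delta_rot":[0,0,0],"travel":[0,0,0],"gripper":0.5},{"delta_rot":[0,0,0],"travel":[0,0,-0.005],"gripper":0.5},{"delta_rot":[0,0,0],"travel":[0,0,-0.015],"gripper":0.5},{"delta_rot":[0,0,0],"travel":[0,0,-0.015],"gripper":0.5}]'
python3 -c "
from h import *
go([.5515,-.0224,.118])
snap('wrist','w6.png')"
```

```text
t: 17.2
tool_pos: [0.5509, -0.0222, 0.119]
eef_rot: [0.331, 0.944, -0.0, -0.001]
wrist_force: [0.6, -0.5, -0.4]
opening: 0.0426
t 17.2 tcp [ 0.5509 -0.0222  0.119 ] yaw 141.32 tilt [-0.0012  0.0003] F [ 0.6 -0.5 -0.4] M [ 0.01 -0.    0.05] op 0.0426 j6 -2.72
travel [-0.0006  0.0003  0.001 ] rows>= 0.0
```

View pics/w6.png

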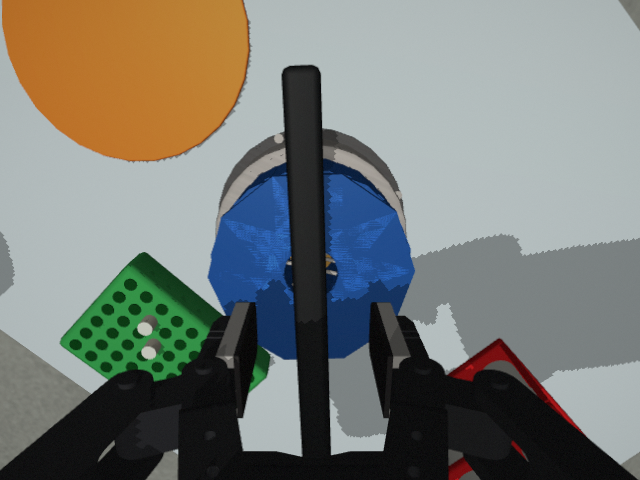

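```bash
python3 -m handwheel '[{"delta_rot":[0,0,0.1208],"travel":[0,0,0],"gripper":0.5},{"delta_rot":[0,0,0.1208],"travel":[0,0,0],"gripper":0.5},{"delta_rot":[0,0,0.1208],"travel":[0,0,0],"gripper":0.5},{"delta_rot":[0,0,0.1208],"travel":[0,0,0],"gripper":0.5},{"delta_rot":[0,0,0.1208],"travel":[0,0,0],"gripper":0.5},{"delta_rot":[0,0,0.1208],"travel":[0,0,0],"gripper":0.5},{"delta_rot":[0,0,0.1208],"travel":[0,0,0],"gripper":0.5},{"delta_rot":[0,0,0.1208],"travel":[0,0,0],"gripper":0.5}]' >/dev/null
python3 -m handwheel '[{"delta_rot":[0,0,0.1208],"travel":[0,0,0],"gripper":0.5},{"delta_rot":[0,0,0.1208],"travel":[0,0,0],"gripper":0.5},{"delta_rot":[0,0,0.1208],"travel":[0,0,0],"gripper":0.5},{"delta_rot":[0,0,0.1208],"travel":[0,0,0],"gripper":0.5},{"delta_rot":[0,0,0.1208],"travel":[0,0,0],"gripper":0.5},{"delta_rot":[0,0,0.1208],"travel":[0,0,0],"gripper":0.5},{"delta_rot":[0,0,0.1208],"travel":[0,0,0],"gripper":0.5},{"delta_rot":[0,0,0.1208],"travel":[0,0,0],"gripper":0.5}]'>/dev/null
python3 -m handwheel '[{"delta_rot":[0,0,0.1208],"travel":[0,0,0],"gripper":0.5},{"delta_rot":[0,0,0.1208],"travel":[0,0,0],"gripper":0.5},{"delta_rot":[0,0,0.1208],"travel":[0,0,0],"gripper":0.5},{"delta_rot":[0,0,0.1208],"travel":[0,0,0],"gripper":0.5},{"delta_rot":[0,0,0.1208],"travel":[0,0,0],"gripper":0.5},{"delta_rot":[0,0,0.1208],"travel":[0,0,0],"gripper":0.5},{"delta_rot":[0,0,0.1208],"travel":[0,0,0],"gripper":0.5},{"delta_rot":[0,0,0.1208],"travel":[0,0,0],"gripper":0.5}]'
python3 -m handwheel '[{"delta_rot":[0,0,0.1208],"travel":[0,0,0],"gripper":0.5},{"delta_rot":[0,0,0.1208],"travel":[0,0,0],"gripper":0.5},{"delta_rot":[0,0,0],"travel":[0,0,0],"gripper":0.5}]'
python3 -c "
from h import *
go([.5515,-.0224,.084])
snap('wrist','w7.png')"
```

```text
t: 19.25
tool_pos: [0.5512, -0.0223, 0.1186]
eef_rot: [0.976, -0.217, 0.0, -0.0]
wrist_force: [-0.7, -0.9, -0.1]
opening: 0.0427
t: 19.5
tool_pos: [0.5512, -0.0223, 0.1186]
eef_rot: [0.943, -0.333, 0.0, -0.0]
wrist_force: [-1.1, -0.5, -0.7]
opening: 0.0427
t 19.5 tcp [ 0.5512 -0.0223  0.1186] yaw -38.84 tilt [0.0001 0.    ] F [-1.1 -0.5 -0.7] M [-0.03 -0.04  0.03] op 0.0427 j6 0.42
travel [ 0.0003 -0.0001  0.0346] rows>= 0.8
```

View pics/w7.png

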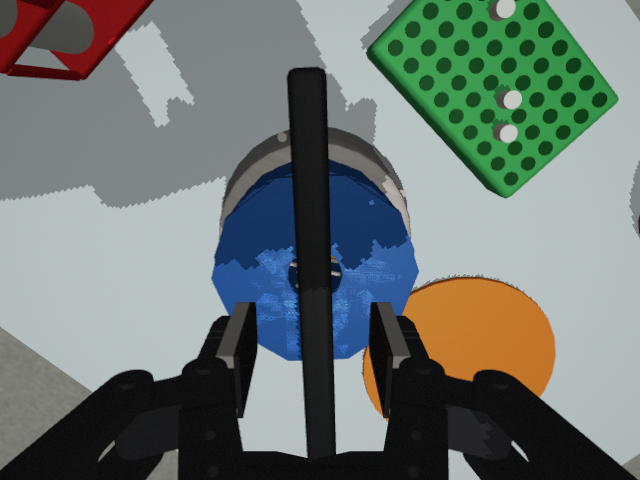

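```bash
python3 -m handwheel '[{"delta_rot":[0,0,0],"travel":[0.0003,0,0.0175],"gripper":0.5},{"delta_rot":[0,0,0],"travel":[0,0,0.0165],"gripper":0.5},{"delta_rot":[0,0,0],"travel":[0,0,0],"gripper":0},{"delta_rot":[0,0,0],"travel":[0,0,0],"gripper":0},{"delta_rot":[0,0,0],"travel":[0,0,0],"gripper":0},{"delta_rot":[0,0,0],"travel":[0,0,0],"gripper":0},{"delta_rot":[0,0,0],"travel":[0,0,0],"gripper":0}]'
python3 -m handwheel '[{"delta_rot":[0,0,-0.1208],"travel":[0,0,-0.00011],"gripper":0},{"delta_rot":[0,0,-0.1208],"travel":[0,0,-0.00011],"gripper":0},{"delta_rot":[0,0,-0.1208],"travel":[0,0,-0.00011],"gripper":0},{"delta_rot":[0,0,-0.1208],"travel":[0,0,-0.00011],"gripper":0},{"delta_rot":[0,0,-0.1208],"travel":[0,0,-0.00011],"gripper":0},{"delta_rot":[0,0,-0.1208],"travel":[0,0,-0.00011],"gripper":0},{"delta_rot":[0,0,-0.1208],"travel":[0,0,-0.00011],"gripper":0},{"delta_rot":[0,0,-0.1208],"travel":[0,0,-0.00011],"gripper":0}]'
python3 -c "
from h import *
go([.5515,-.0224,.084])"
```

```text
t: 20.13
tool_pos: [0.5517, -0.0226, 0.0852]
eef_rot: [0.944, -0.33, 0.001, -0.0]
wrist_force: [0.5, -0.1, -2.3]
opening: 0.0127
t: 20.8
tool_pos: [0.5516, -0.0225, 0.0861]
eef_rot: [0.989, 0.15, 0.0, 0.0]
wrist_force: [0.6, 0.2, -1.0]
opening: 0.0128
t 20.8 tcp [ 0.5516 -0.0225  0.0861] yaw 17.21 tilt [ 0.0009 -0.0002] F [ 0.6  0.2 -1. ] M [-0.02  0.04 -0.05] op 0.0128 j6 -0.56
travel [-0.0001 -0.0002  0.0021] rows>= 0.0
```

```bash
python3 -m handwheel '[{"delta_rot":[0,0,-0.1208],"travel":[0,0,-0.00011],"gripper":0},{"delta_rot":[0,0,-0.1208],"travel":[0,0,-0.00011],"gripper":0},{"delta_rot":[0,0,-0.1208],"travel":[0,0,-0.00011],"gripper":0},{"delta_rot":[0,0,-0.1208],"travel":[0,0,-0.00011],"gripper":0},{"delta_rot":[0,0,-0.1208],"travel":[0,0,-0.00011],"gripper":0},{"delta_rot":[0,0,-0.1208],"travel":[0,0,-0.00011],"gripper":0},{"delta_rot":[0,0,-0.1208],"travel":[0,0,-0.00011],"gripper":0},{"delta_rot":[0,0,-0.1208],"travel":[0,0,-0.00011],"gripper":0}]'
python3 -m handwheel '[{"delta_rot":[0,0,-0.1208],"travel":[0,0,-0.00011],"gripper":0},{"delta_rot":[0,0,-0.1208],"travel":[0,0,-0.00011],"gripper":0},{"delta_rot":[0,0,-0.1208],"travel":[0,0,-0.00011],"gripper":0},{"delta_rot":[0,0,-0.1208],"travel":[0,0,-0.00011],"gripper":0},{"delta_rot":[0,0,-0.1208],"travel":[0,0,-0.00011],"gripper":0},{"delta_rot":[0,0,-0.1208],"travel":[0,0,-0.00011],"gripper":0},{"delta_rot":[0,0,-0.1208],"travel":[0,0,-0.00011],"gripper":0},{"delta_rot":[0,0,-0.1208],"travel":[0,0,-0.00011],"gripper":0}]'
python3 -m handwheel '[{"delta_rot":[0,0,-0.1208],"travel":[0,0,-0.00011],"gripper":0},{"delta_rot":[0,0,-0.1208],"travel":[0,0,-0.00011],"gripper":0},{"delta_rot":[0,0,0],"travel":[0,0,0],"gripper":0.5},{"delta_rot":[0,0,0],"travel":[0,0,0],"gripper":0.5},{"delta_rot":[0,0,0],"travel":[0,0,0],"gripper":0.5},{"delta_rot":[0,0,0],"travel":[0,0,-0.005],"gripper":0.5},{"delta_rot":[0,0,0],"travel":[0,0,-0.015],"gripper":0.5},{"delta_rot":[0,0,0],"travel":[0,0,-0.015],"gripper":0.5}]'
python3 -c "
from h import *
go([.5515,-.0224,.118])
snap('wrist','w8.png')"
```

```text
t: 21.47
tool_pos: [0.5518, -0.0226, 0.087]
eef_rot: [0.806, 0.592, 0.0, 0.0]
wrist_force: [0.1, -0.9, -0.8]
opening: 0.0123
t: 22.13
tool_pos: [0.5519, -0.0227, 0.0879]
eef_rot: [0.439, 0.899, 0.0, 0.001]
wrist_force: [0.3, -0.4, -0.2]
opening: 0.0126
t: 22.8
tool_pos: [0.5512, -0.0224, 0.1229]
eef_rot: [0.331, 0.944, -0.0, -0.001]
wrist_force: [-0.2, -0.1, 0.1]
opening: 0.0426
t 22.8 tcp [ 0.5512 -0.0224  0.1229] yaw 141.33 tilt [-0.0011  0.0003] F [-0.2 -0.1  0.1] M [-0.    0.04  0.02] op 0.0426 j6 -2.72
travel [-0.0002  0.0002  0.0049] rows>= 0.1
```

View pics/w8.png

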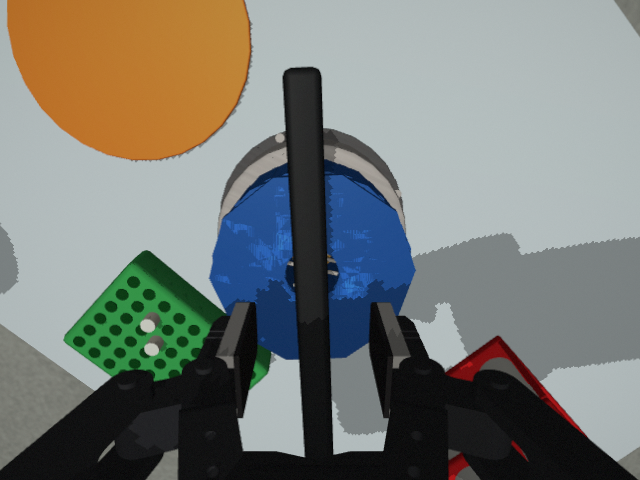

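```bash
python3 -m handwheel '[{"delta_rot":[0,0,0.1208],"travel":[0,0,0],"gripper":0.5},{"delta_rot":[0,0,0.1208],"travel":[0,0,0],"gripper":0.5},{"delta_rot":[0,0,0.1208],"travel":[0,0,0],"gripper":0.5},{"delta_rot":[0,0,0.1208],"travel":[0,0,0],"gripper":0.5},{"delta_rot":[0,0,0.1208],"travel":[0,0,0],"gripper":0.5},{"delta_rot":[0,0,0.1208],"travel":[0,0,0],"gripper":0.5},{"delta_rot":[0,0,0.1208],"travel":[0,0,0],"gripper":0.5},{"delta_rot":[0,0,0.1208],"travel":[0,0,0],"gripper":0.5}]' >/dev/null
python3 -m handwheel '[{"delta_rot":[0,0,0.1208],"travel":[0,0,0],"gripper":0.5},{"delta_rot":[0,0,0.1208],"travel":[0,0,0],"gripper":0.5},{"delta_rot":[0,0,0.1208],"travel":[0,0,0],"gripper":0.5},{"delta_rot":[0,0,0.1208],"travel":[0,0,0],"gripper":0.5},{"delta_rot":[0,0,0.1208],"travel":[0,0,0],"gripper":0.5},{"delta_rot":[0,0,0.1208],"travel":[0,0,0],"gripper":0.5},{"delta_rot":[0,0,0.1208],"travel":[0,0,0],"gripper":0.5},{"delta_rot":[0,0,0.1208],"travel":[0,0,0],"gripper":0.5}]'>/dev/null
python3 -m handwheel '[{"delta_rot":[0,0,0.1208],"travel":[0,0,0],"gripper":0.5},{"delta_rot":[0,0,0.1208],"travel":[0,0,0],"gripper":0.5},{"delta_rot":[0,0,0.1208],"travel":[0,0,0],"gripper":0.5},{"delta_rot":[0,0,0.1208],"travel":[0,0,0],"gripper":0.5},{"delta_rot":[0,0,0.1208],"travel":[0,0,0],"gripper":0.5},{"delta_rot":[0,0,0.1208],"travel":[0,0,0],"gripper":0.5},{"delta_rot":[0,0,0.1208],"travel":[0,0,0],"gripper":0.5},{"delta_rot":[0,0,0.1208],"travel":[0,0,0],"gripper":0.5}]'
python3 -m handwheel '[{"delta_rot":[0,0,0.1208],"travel":[0,0,0],"gripper":0.5},{"delta_rot":[0,0,0.1208],"travel":[0,0,0],"gripper":0.5},{"delta_rot":[0,0,0],"travel":[0,0,0],"gripper":0.5}]'
python3 -m handwheel '[{"delta_rot":[0,0,0],"travel":[0.0003,0,0.0175],"gripper":0.5},{"delta_rot":[0,0,0],"travel":[0,0,0.0165],"gripper":0.5},{"delta_rot":[0,0,0],"travel":[0,0,0],"gripper":0},{"delta_rot":[0,0,0],"travel":[0,0,0],"gripper":0},{"delta_rot":[0,0,0],"travel":[0,0,0],"gripper":0},{"delta_rot":[0,0,0],"travel":[0,0,0],"gripper":0},{"delta_rot":[0,0,0],"travel":[0,0,0],"gripper":0}]'
python3 -c "
from h import *
go([.5515,-.0224,.084])"
```

```text
t: 24.85
tool_pos: [0.5515, -0.0225, 0.1225]
eef_rot: [0.976, -0.217, 0.0, 0.0]
wrist_force: [-0.3, 0.1, 0.2]
opening: 0.0427
t: 25.1
tool_pos: [0.5515, -0.0225, 0.1225]
eef_rot: [0.943, -0.333, 0.0, -0.0]
wrist_force: [1.2, -0.3, -0.2]
opening: 0.0429
t: 25.68
tool_pos: [0.552, -0.0228, 0.089]
eef_rot: [0.944, -0.33, 0.001, -0.0]
wrist_force: [0.4, -0.5, -1.3]
opening: 0.0125
t 25.68 tcp [ 0.552  -0.0228  0.089 ] yaw -38.5 tilt [ 0.001  -0.0003] F [ 0.4 -0.5 -1.3] M [-0.04 -0.04  0.04] op 0.0125 j6 0.42
travel [-0.0006 -0.      0.005 ] rows>= 0.1
```

```bash
python3 -m handwheel '[{"delta_rot":[0,0,-0.1208],"travel":[0,0,-0.00011],"gripper":0},{"delta_rot":[0,0,-0.1208],"travel":[0,0,-0.00011],"gripper":0},{"delta_rot":[0,0,-0.1208],"travel":[0,0,-0.00011],"gripper":0},{"delta_rot":[0,0,-0.1208],"travel":[0,0,-0.00011],"gripper":0},{"delta_rot":[0,0,-0.1208],"travel":[0,0,-0.00011],"gripper":0},{"delta_rot":[0,0,-0.1208],"travel":[0,0,-0.00011],"gripper":0},{"delta_rot":[0,0,-0.1208],"travel":[0,0,-0.00011],"gripper":0},{"delta_rot":[0,0,-0.1208],"travel":[0,0,-0.00011],"gripper":0}]'
python3 -m handwheel '[{"delta_rot":[0,0,-0.1208],"travel":[0,0,-0.00011],"gripper":0},{"delta_rot":[0,0,-0.1208],"travel":[0,0,-0.00011],"gripper":0},{"delta_rot":[0,0,-0.1208],"travel":[0,0,-0.00011],"gripper":0},{"delta_rot":[0,0,-0.1208],"travel":[0,0,-0.00011],"gripper":0},{"delta_rot":[0,0,-0.1208],"travel":[0,0,-0.00011],"gripper":0},{"delta_rot":[0,0,-0.1208],"travel":[0,0,-0.00011],"gripper":0},{"delta_rot":[0,0,-0.1208],"travel":[0,0,-0.00011],"gripper":0},{"delta_rot":[0,0,-0.1208],"travel":[0,0,-0.00011],"gripper":0}]'
python3 -m handwheel '[{"delta_rot":[0,0,-0.1208],"travel":[0,0,-0.00011],"gripper":0},{"delta_rot":[0,0,-0.1208],"travel":[0,0,-0.00011],"gripper":0},{"delta_rot":[0,0,-0.1208],"travel":[0,0,-0.00011],"gripper":0},{"delta_rot":[0,0,-0.1208],"travel":[0,0,-0.00011],"gripper":0},{"delta_rot":[0,0,-0.1208],"travel":[0,0,-0.00011],"gripper":0},{"delta_rot":[0,0,-0.1208],"travel":[0,0,-0.00011],"gripper":0},{"delta_rot":[0,0,-0.1208],"travel":[0,0,-0.00011],"gripper":0},{"delta_rot":[0,0,-0.1208],"travel":[0,0,-0.00011],"gripper":0}]'
python3 -m handwheel '[{"delta_rot":[0,0,-0.1208],"travel":[0,0,-0.00011],"gripper":0},{"delta_rot":[0,0,-0.1208],"travel":[0,0,-0.00011],"gripper":0},{"delta_rot":[0,0,0],"travel":[0,0,0],"gripper":0.5},{"delta_rot":[0,0,0],"travel":[0,0,0],"gripper":0.5},{"delta_rot":[0,0,0],"travel":[0,0,0],"gripper":0.5},{"delta_rot":[0,0,0],"travel":[0,0,-0.005],"gripper":0.5},{"delta_rot":[0,0,0],"travel":[0,0,-0.015],"gripper":0.5},{"delta_rot":[0,0,0],"travel":[0,0,-0.015],"gripper":0.5}]'
python3 -c "
from h import *
go([.5515,-.0224,.118])"
```

```text
t: 26.35
tool_pos: [0.552, -0.0228, 0.0899]
eef_rot: [0.989, 0.15, 0.0, 0.0]
wrist_force: [0.1, -0.8, -0.8]
opening: 0.0127
t: 27.02
tool_pos: [0.5521, -0.0228, 0.0909]
eef_rot: [0.806, 0.592, 0.001, 0.001]
wrist_force: [-1.3, -0.8, -2.0]
opening: 0.0125
t: 27.68
tool_pos: [0.5522, -0.0226, 0.0918]
eef_rot: [0.439, 0.899, 0.0, 0.001]
wrist_force: [0.3, -0.1, -1.4]
opening: 0.0124
t: 28.35
tool_pos: [0.5515, -0.0227, 0.1268]
eef_rot: [0.331, 0.944, -0.0, -0.001]
wrist_force: [-0.1, -0.7, -0.0]
opening: 0.0427
t 28.35 tcp [ 0.5515 -0.0227  0.1268] yaw 141.32 tilt [-0.001   0.0002] F [-0.1 -0.7 -0. ] M [-0.05  0.01  0.05] op 0.0427 j6 -2.72
travel [0.0001 0.0003 0.0088] rows>= 0.2
```

Third regrip (about 566° done).

```bash
python3 -m handwheel '[{"delta_rot":[0,0,0.1208],"travel":[0,0,0],"gripper":0.5},{"delta_rot":[0,0,0.1208],"travel":[0,0,0],"gripper":0.5},{"delta_rot":[0,0,0.1208],"travel":[0,0,0],"gripper":0.5},{"delta_rot":[0,0,0.1208],"travel":[0,0,0],"gripper":0.5},{"delta_rot":[0,0,0.1208],"travel":[0,0,0],"gripper":0.5},{"delta_rot":[0,0,0.1208],"travel":[0,0,0],"gripper":0.5},{"delta_rot":[0,0,0.1208],"travel":[0,0,0],"gripper":0.5},{"delta_rot":[0,0,0.1208],"travel":[0,0,0],"gripper":0.5}]' >/dev/null
python3 -m handwheel '[{"delta_rot":[0,0,0.1208],"travel":[0,0,0],"gripper":0.5},{"delta_rot":[0,0,0.1208],"travel":[0,0,0],"gripper":0.5},{"delta_rot":[0,0,0.1208],"travel":[0,0,0],"gripper":0.5},{"delta_rot":[0,0,0.1208],"travel":[0,0,0],"gripper":0.5},{"delta_rot":[0,0,0.1208],"travel":[0,0,0],"gripper":0.5},{"delta_rot":[0,0,0.1208],"travel":[0,0,0],"gripper":0.5},{"delta_rot":[0,0,0.1208],"travel":[0,0,0],"gripper":0.5},{"delta_rot":[0,0,0.1208],"travel":[0,0,0],"gripper":0.5}]'>/dev/null
python3 -m handwheel '[{"delta_rot":[0,0,0.1208],"travel":[0,0,0],"gripper":0.5},{"delta_rot":[0,0,0.1208],"travel":[0,0,0],"gripper":0.5},{"delta_rot":[0,0,0.1208],"travel":[0,0,0],"gripper":0.5},{"delta_rot":[0,0,0.1208],"travel":[0,0,0],"gripper":0.5},{"delta_rot":[0,0,0.1208],"travel":[0,0,0],"gripper":0.5},{"delta_rot":[0,0,0.1208],"travel":[0,0,0],"gripper":0.5},{"delta_rot":[0,0,0.1208],"travel":[0,0,0],"gripper":0.5},{"delta_rot":[0,0,0.1208],"travel":[0,0,0],"gripper":0.5}]'
python3 -m handwheel '[{"delta_rot":[0,0,0.1208],"travel":[0,0,0],"gripper":0.5},{"delta_rot":[0,0,0.1208],"travel":[0,0,0],"gripper":0.5},{"delta_rot":[0,0,0],"travel":[0,0,0],"gripper":0.5}]'
python3 -m handwheel '[{"delta_rot":[0,0,0],"travel":[0,0,0.0175],"gripper":0.5},{"delta_rot":[0,0,0],"travel":[0,0,0.0165],"gripper":0.5},{"delta_rot":[0,0,0],"travel":[0,0,0],"gripper":0},{"delta_rot":[0,0,0],"travel":[0,0,0],"gripper":0},{"delta_rot":[0,0,0],"travel":[0,0,0],"gripper":0},{"delta_rot":[0,0,0],"travel":[0,0,0],"gripper":0},{"delta_rot":[0,0,0],"travel":[0,0,0],"gripper":0}]'
python3 -c "
from h import *
go([.5515,-.0224,.084])"
```

```text
t: 30.35
tool_pos: [0.5518, -0.0227, 0.1268]
eef_rot: [0.976, -0.218, 0.0, 0.0]
wrist_force: [0.2, 0.1, -0.7]
opening: 0.0424
t: 30.6
tool_pos: [0.5518, -0.0227, 0.1268]
eef_rot: [0.943, -0.333, 0.0, -0.0]
wrist_force: [0.3, 0.1, 0.4]
opening: 0.0426
t: 31.18
tool_pos: [0.5521, -0.0228, 0.093]
eef_rot: [0.944, -0.33, 0.001, -0.0]
wrist_force: [-0.1, 0.4, -1.4]
opening: 0.0127
t 31.18 tcp [ 0.5521 -0.0228  0.093 ] yaw -38.5 tilt [ 0.0012 -0.0004] F [-0.1  0.4 -1.4] M [-0.05 -0.06  0.  ] op 0.0127 j6 0.42
travel [-0.0007  0.      0.009 ] rows>= 0.2
```

```bash
python3 -m handwheel '[{"delta_rot":[0,0,-0.1208],"travel":[0,0,-0.00011],"gripper":0},{"delta_rot":[0,0,-0.1208],"travel":[0,0,-0.00011],"gripper":0},{"delta_rot":[0,0,-0.1208],"travel":[0,0,-0.00011],"gripper":0},{"delta_rot":[0,0,-0.1208],"travel":[0,0,-0.00011],"gripper":0},{"delta_rot":[0,0,-0.1208],"travel":[0,0,-0.00011],"gripper":0},{"delta_rot":[0,0,-0.1208],"travel":[0,0,-0.00011],"gripper":0},{"delta_rot":[0,0,-0.1208],"travel":[0,0,-0.00011],"gripper":0},{"delta_rot":[0,0,-0.1208],"travel":[0,0,-0.00011],"gripper":0}]'
python3 -m handwheel '[{"delta_rot":[0,0,-0.1208],"travel":[0,0,-0.00011],"gripper":0},{"delta_rot":[0,0,-0.1208],"travel":[0,0,-0.00011],"gripper":0},{"delta_rot":[0,0,-0.1208],"travel":[0,0,-0.00011],"gripper":0},{"delta_rot":[0,0,-0.1208],"travel":[0,0,-0.00011],"gripper":0},{"delta_rot":[0,0,-0.1208],"travel":[0,0,-0.00011],"gripper":0},{"delta_rot":[0,0,-0.1208],"travel":[0,0,-0.00011],"gripper":0},{"delta_rot":[0,0,-0.1208],"travel":[0,0,-0.00011],"gripper":0},{"delta_rot":[0,0,-0.1208],"travel":[0,0,-0.00011],"gripper":0}]'
python3 -m handwheel '[{"delta_rot":[0,0,-0.1208],"travel":[0,0,-0.00011],"gripper":0},{"delta_rot":[0,0,-0.1208],"travel":[0,0,-0.00011],"gripper":0},{"delta_rot":[0,0,-0.1208],"travel":[0,0,-0.00011],"gripper":0},{"delta_rot":[0,0,-0.1208],"travel":[0,0,-0.00011],"gripper":0},{"delta_rot":[0,0,-0.1208],"travel":[0,0,-0.00011],"gripper":0},{"delta_rot":[0,0,-0.1208],"travel":[0,0,-0.00011],"gripper":0},{"delta_rot":[0,0,-0.1208],"travel":[0,0,-0.00011],"gripper":0},{"delta_rot":[0,0,-0.1208],"travel":[0,0,-0.00011],"gripper":0}]'
python3 -m handwheel '[{"delta_rot":[0,0,-0.1208],"travel":[0,0,-0.00011],"gripper":0},{"delta_rot":[0,0,-0.1208],"travel":[0,0,-0.00011],"gripper":0},{"delta_rot":[0,0,0],"travel":[0,0,0],"gripper":0.5},{"delta_rot":[0,0,0],"travel":[0,0,0],"gripper":0.5},{"delta_rot":[0,0,0],"travel":[0,0,0],"gripper":0.5},{"delta_rot":[0,0,0],"travel":[0,0,-0.005],"gripper":0.5},{"delta_rot":[0,0,0],"travel":[0,0,-0.015],"gripper":0.5},{"delta_rot":[0,0,0],"travel":[0,0,-0.015],"gripper":0.5}]'
python3 -c "
from h import *
go([.5515,-.0224,.118])
snap('wrist','w9.png')"
```

```text
t: 31.85
tool_pos: [0.552, -0.0226, 0.0939]
eef_rot: [0.989, 0.15, 0.001, 0.0]
wrist_force: [-0.0, -0.4, 0.7]
opening: 0.0123
t: 32.52
tool_pos: [0.552, -0.0227, 0.0949]
eef_rot: [0.806, 0.592, 0.0, 0.0]
wrist_force: [-0.0, -0.2, 1.1]
opening: 0.0124
t: 33.18
tool_pos: [0.5521, -0.0228, 0.0958]
eef_rot: [0.439, 0.899, 0.0, 0.001]
wrist_force: [-0.4, -0.3, 0.7]
opening: 0.0122
t: 33.85
tool_pos: [0.5515, -0.0226, 0.1306]
eef_rot: [0.331, 0.944, -0.0, -0.001]
wrist_force: [-0.4, 0.1, 0.4]
opening: 0.0424
t 33.85 tcp [ 0.5515 -0.0226  0.1306] yaw 141.33 tilt [-0.0011  0.0003] F [-0.4  0.1  0.4] M [-0.01  0.06 -0.07] op 0.0424 j6 -2.72
travel [0.0001 0.0002 0.0126] rows>= 0.3
```

View pics/w9.png

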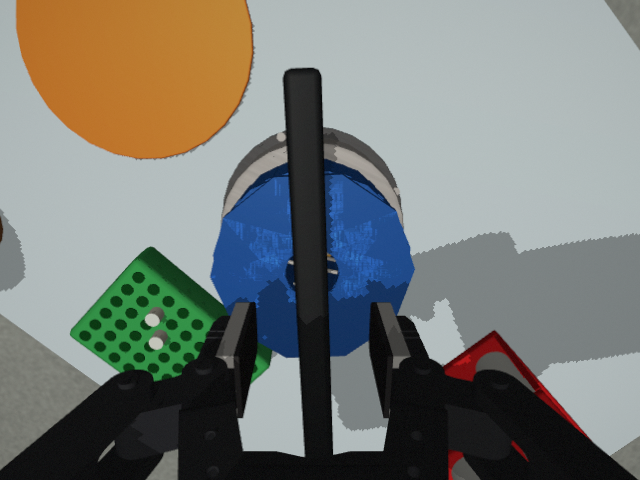

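```bash
python3 -m handwheel '[{"delta_rot":[0,0,0.1208],"travel":[0,0,0],"gripper":0.5},{"delta_rot":[0,0,0.1208],"travel":[0,0,0],"gripper":0.5},{"delta_rot":[0,0,0.1208],"travel":[0,0,0],"gripper":0.5},{"delta_rot":[0,0,0.1208],"travel":[0,0,0],"gripper":0.5},{"delta_rot":[0,0,0.1208],"travel":[0,0,0],"gripper":0.5},{"delta_rot":[0,0,0.1208],"travel":[0,0,0],"gripper":0.5},{"delta_rot":[0,0,0.1208],"travel":[0,0,0],"gripper":0.5},{"delta_rot":[0,0,0.1208],"travel":[0,0,0],"gripper":0.5}]' >/dev/null
python3 -m handwheel '[{"delta_rot":[0,0,0.1208],"travel":[0,0,0],"gripper":0.5},{"delta_rot":[0,0,0.1208],"travel":[0,0,0],"gripper":0.5},{"delta_rot":[0,0,0.1208],"travel":[0,0,0],"gripper":0.5},{"delta_rot":[0,0,0.1208],"travel":[0,0,0],"gripper":0.5},{"delta_rot":[0,0,0.1208],"travel":[0,0,0],"gripper":0.5},{"delta_rot":[0,0,0.1208],"travel":[0,0,0],"gripper":0.5},{"delta_rot":[0,0,0.1208],"travel":[0,0,0],"gripper":0.5},{"delta_rot":[0,0,0.1208],"travel":[0,0,0],"gripper":0.5}]'>/dev/null
python3 -m handwheel '[{"delta_rot":[0,0,0.1208],"travel":[0,0,0],"gripper":0.5},{"delta_rot":[0,0,0.1208],"travel":[0,0,0],"gripper":0.5},{"delta_rot":[0,0,0.1208],"travel":[0,0,0],"gripper":0.5},{"delta_rot":[0,0,0.1208],"travel":[0,0,0],"gripper":0.5},{"delta_rot":[0,0,0.1208],"travel":[0,0,0],"gripper":0.5},{"delta_rot":[0,0,0.1208],"travel":[0,0,0],"gripper":0.5},{"delta_rot":[0,0,0.1208],"travel":[0,0,0],"gripper":0.5},{"delta_rot":[0,0,0.1208],"travel":[0,0,0],"gripper":0.5}]'
python3 -m handwheel '[{"delta_rot":[0,0,0.1208],"travel":[0,0,0],"gripper":0.5},{"delta_rot":[0,0,0.1208],"travel":[0,0,0],"gripper":0.5},{"delta_rot":[0,0,0],"travel":[0,0,0],"gripper":0.5}]'
python3 -m handwheel '[{"delta_rot":[0,0,0],"travel":[0,0,0.0175],"gripper":0.5},{"delta_rot":[0,0,0],"travel":[0,0,0.0165],"gripper":0.5},{"delta_rot":[0,0,0],"travel":[0,0,0],"gripper":0},{"delta_rot":[0,0,0],"travel":[0,0,0],"gripper":0},{"delta_rot":[0,0,0],"travel":[0,0,0],"gripper":0},{"delta_rot":[0,0,0],"travel":[0,0,0],"gripper":0},{"delta_rot":[0,0,0],"travel":[0,0,0],"gripper":0}]'
python3 -c "
from h import *
go([.5515,-.0224,.084])"
```

```text
t: 35.9
tool_pos: [0.5517, -0.0227, 0.1302]
eef_rot: [0.976, -0.217, 0.0, -0.0]
wrist_force: [0.0, -0.7, 0.1]
opening: 0.0427
t: 36.15
tool_pos: [0.5517, -0.0227, 0.1302]
eef_rot: [0.943, -0.332, 0.0, -0.0]
wrist_force: [0.4, -0.2, 0.8]
opening: 0.0428
t: 36.73
tool_pos: [0.552, -0.0228, 0.0968]
eef_rot: [0.944, -0.33, 0.001, -0.0]
wrist_force: [0.9, -0.6, -1.1]
opening: 0.0124
t 36.73 tcp [ 0.552  -0.0228  0.0968] yaw -38.49 tilt [ 0.001  -0.0003] F [ 0.9 -0.6 -1.1] M [-0.01 -0.12 -0.06] op 0.0124 j6 0.42
travel [-0.0006  0.      0.0128] rows>= 0.3
```

```bash
python3 -m handwheel '[{"delta_rot":[0,0,-0.122],"travel":[0,0,-0.00011],"gripper":0},{"delta_rot":[0,0,-0.122],"travel":[0,0,-0.00011],"gripper":0},{"delta_rot":[0,0,-0.122],"travel":[0,0,-0.00011],"gripper":0},{"delta_rot":[0,0,-0.122],"travel":[0,0,-0.00011],"gripper":0},{"delta_rot":[0,0,-0.122],"travel":[0,0,-0.00011],"gripper":0},{"delta_rot":[0,0,-0.122],"travel":[0,0,-0.00011],"gripper":0},{"delta_rot":[0,0,-0.122],"travel":[0,0,-0.00011],"gripper":0},{"delta_rot":[0,0,-0.122],"travel":[0,0,-0.00011],"gripper":0}]'
python3 -m handwheel '[{"delta_rot":[0,0,-0.122],"travel":[0,0,0],"gripper":0},{"delta_rot":[0,0,-0.122],"travel":[0,0,0],"gripper":0},{"delta_rot":[0,0,-0.122],"travel":[0,0,0],"gripper":0},{"delta_rot":[0,0,-0.122],"travel":[0,0,0],"gripper":0},{"delta_rot":[0,0,-0.122],"travel":[0,0,0],"gripper":0},{"delta_rot":[0,0,-0.122],"travel":[0,0,0],"gripper":0},{"delta_rot":[0,0,-0.122],"travel":[0,0,0],"gripper":0},{"delta_rot":[0,0,-0.122],"travel":[0,0,0],"gripper":0}]'
python3 -m handwheel '[{"delta_rot":[0,0,-0.122],"travel":[0,0,0],"gripper":0},{"delta_rot":[0,0,-0.122],"travel":[0,0,0],"gripper":0},{"delta_rot":[0,0,-0.122],"travel":[0,0,0],"gripper":0},{"delta_rot":[0,0,-0.122],"travel":[0,0,0],"gripper":0},{"delta_rot":[0,0,-0.122],"travel":[0,0,0],"gripper":0},{"delta_rot":[0,0,-0.122],"travel":[0,0,0],"gripper":0},{"delta_rot":[0,0,0],"travel":[0,0,0],"gripper":0}]'
python3 -c "
from h import *
go([.5515,-.0224,.084])"
```

```text
t: 37.4
tool_pos: [0.5519, -0.0227, 0.0977]
eef_rot: [0.988, 0.154, 0.0, 0.0]
wrist_force: [-0.0, -0.5, -1.3]
opening: 0.0123
t: 38.07
tool_pos: [0.5524, -0.0229, 0.0985]
eef_rot: [0.8, 0.6, 0.001, 0.001]
wrist_force: [-1.1, -0.5, 4.4]
opening: 0.0123
t: 38.65
tool_pos: [0.5528, -0.0231, 0.0991]
eef_rot: [0.532, 0.846, 0.001, 0.002]
wrist_force: [-1.2, 0.0, 8.0]
opening: 0.0124
t 38.65 tcp [ 0.5528 -0.0231  0.0991] yaw 115.66 tilt [ 0.0041 -0.0013] F [-1.2  0.   8. ] M [-0.11  0.1   0.08] op 0.0124 j6 -2.27
travel [ 0.0012 -0.0009  0.0151] rows>= 0.4
```

```bash
python3 -m handwheel '[{"delta_rot":[0,0,0],"travel":[0,0,-0.001],"gripper":0},{"delta_rot":[0,0,0],"travel":[0,0,-0.001],"gripper":0},{"delta_rot":[0,0,0],"travel":[0,0,-0.002],"gripper":0}]'
python3 -m handwheel '[{"delta_rot":[0,0,0],"travel":[0,0,-0.005],"gripper":0},{"delta_rot":[0,0,0],"travel":[0,0,0],"gripper":0}]'
```

```text
t: 38.9
tool_pos: [0.5515, -0.0226, 0.1007]
eef_rot: [0.535, 0.845, -0.0, -0.0]
wrist_force: [2.1, 0.9, -5.5]
opening: 0.0127
t: 39.07
tool_pos: [0.5518, -0.0227, 0.1067]
eef_rot: [0.535, 0.845, 0.0, 0.0]
wrist_force: [-0.4, -0.2, -4.4]
opening: 0.0125
```

```bash
python3 -m handwheel '[{"delta_rot":[0,0,0],"travel":[0,0,-0.01],"gripper":0},{"delta_rot":[0,0,0],"travel":[0,0,-0.01],"gripper":0},{"delta_rot":[0,0,0],"travel":[0,0,-0.01],"gripper":0},{"delta_rot":[0,0,0],"travel":[0,0,-0.01],"gripper":0},{"delta_rot":[0,0,0],"travel":[0,0,-0.01],"gripper":0},{"delta_rot":[0,0,0],"travel":[0,0,-0.01],"gripper":0},{"delta_rot":[0,0,0],"travel":[0,0,0],"gripper":0},{"delta_rot":[0,0,0],"travel":[0,0,0],"gripper":0}]'
python3 -c "
from h import *
go([.5675,-.183,.167])
snap('scene','s9.png')
cv2.imwrite('pics/s9z.png',cv2.resize(cv2.imread('pics/s9.png')[150:350,220:520],None,fx=2.6,fy=2.6,interpolation=cv2.INTER_CUBIC))"
```

```text
t: 39.73
tool_pos: [0.5517, -0.0227, 0.1666]
eef_rot: [0.535, 0.845, 0.0, 0.0]
wrist_force: [-0.8, 0.7, -5.7]
opening: 0.0122
t 39.73 tcp [ 0.5517 -0.0227  0.1666] yaw 115.26 tilt [ 0.0009 -0.0003] F [-0.8  0.7 -5.7] M [0.05 0.06 0.07] op 0.0122 j6 -2.27
travel [-0.1517 -0.0541 -0.0003] rows>= 3.9
```

View pics/s9z.png

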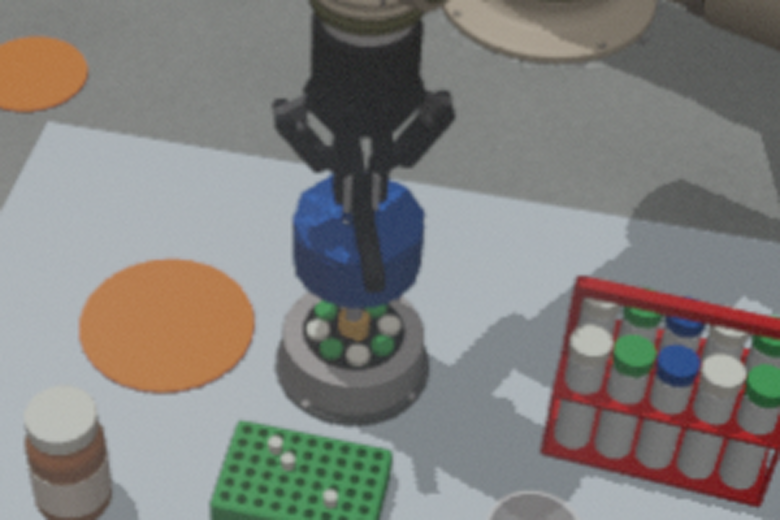

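```bash
python3 -m handwheel '[{"delta_rot":[0,0,0],"travel":[-0.019,-0.0068,0],"gripper":0},{"delta_rot":[0,0,0],"travel":[-0.019,-0.0068,0],"gripper":0},{"delta_rot":[0,0,0],"travel":[-0.019,-0.0068,0],"gripper":0},{"delta_rot":[0,0,0],"travel":[-0.019,-0.0068,0],"gripper":0},{"delta_rot":[0,0,0],"travel":[-0.019,-0.0068,0],"gripper":0},{"delta_rot":[0,0,0],"travel":[-0.019,-0.0068,0],"gripper":0},{"delta_rot":[0,0,0],"travel":[-0.019,-0.0068,0],"gripper":0},{"delta_rot":[0,0,0],"travel":[-0.019,-0.0068,0],"gripper":0}]'
python3 -m handwheel '[{"delta_rot":[0,0,0],"travel":[0,0,0],"gripper":0},{"delta_rot":[0,0,0],"travel":[0,0,0],"gripper":0},{"delta_rot":[0,0,0],"travel":[0,0,0],"gripper":0}]'
python3 -c "
from h import *
go([.5675,-.183,.0417])
snap('scene','s10.png');snap('wrist','w10.png')
cv2.imwrite('pics/s10z.png',cv2.resize(cv2.imread('pics/s10.png')[150:350,200:500],None,fx=2.6,fy=2.6,interpolation=cv2.INTER_CUBIC))"
```

```text
t: 40.45
tool_pos: [0.567, -0.1842, 0.1651]
eef_rot: [0.535, 0.845, -0.0, -0.001]
wrist_force: [0.5, -0.1, -5.0]
opening: 0.0126
t: 40.7
tool_pos: [0.567, -0.1828, 0.1654]
eef_rot: [0.535, 0.845, 0.0, -0.001]
wrist_force: [0.4, 0.4, -5.6]
opening: 0.0124
t 40.7 tcp [ 0.567  -0.1828  0.1654] yaw 115.26 tilt [-0.0013  0.0011] F [ 0.4  0.4 -5.6] M [ 0.03  0.03 -0.04] op 0.0124 j6 -2.52
travel [-0.0006  0.0005  0.1237] rows>= 3.0
```

View pics/s10z.png

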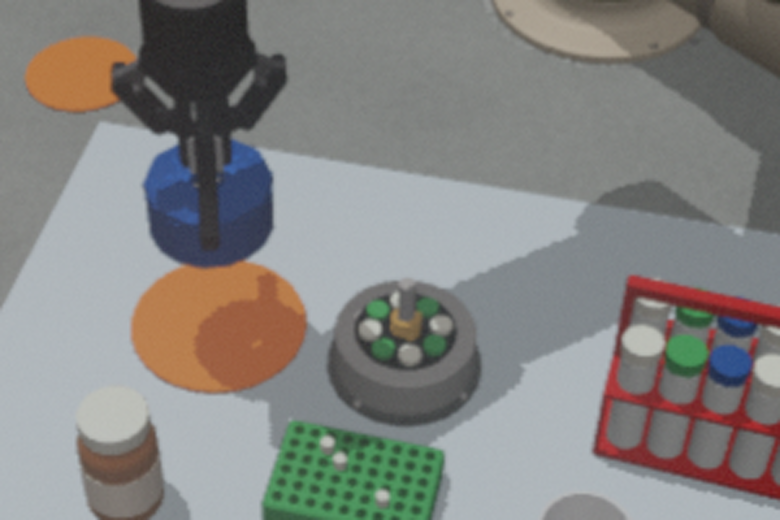

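View pics/w10.png

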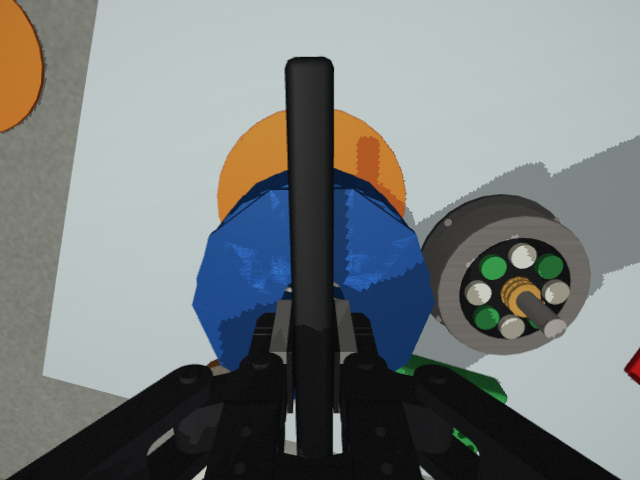

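```bash
python3 -m handwheel '[{"delta_rot":[0,0,0],"travel":[-0.0003,0.0003,0.015],"gripper":0},{"delta_rot":[0,0,0],"travel":[-0.0003,0.0002,0.015],"gripper":0},{"delta_rot":[0,0,0],"travel":[0,0,0.015],"gripper":0},{"delta_rot":[0,0,0],"travel":[0,0,0.015],"gripper":0},{"delta_rot":[0,0,0],"travel":[0,0,0.015],"gripper":0},{"delta_rot":[0,0,0],"travel":[0,0,0.015],"gripper":0},{"delta_rot":[0,0,0],"travel":[0,0,0.012],"gripper":0},{"delta_rot":[0,0,0],"travel":[0,0,0.005],"gripper":0}]'
python3 -m handwheel '[{"delta_rot":[0,0,0],"travel":[0,0,0.001],"gripper":0},{"delta_rot":[0,0,0],"travel":[0,0,0],"gripper":0},{"delta_rot":[0,0,0],"travel":[0,0,0],"gripper":0}]'
python3 -c "
from h import *
go([.5675,-.183,.046])
snap('scene','s11.png')
cv2.imwrite('pics/s11z.png',cv2.resize(cv2.imread('pics/s11.png')[150:350,200:500],None,fx=2.6,fy=2.6,interpolation=cv2.INTER_CUBIC))"
```

```text
t: 41.47
tool_pos: [0.5674, -0.1825, 0.0574]
eef_rot: [0.535, 0.845, -0.0, -0.001]
wrist_force: [-0.9, -0.3, -4.9]
opening: 0.0126
t: 41.72
tool_pos: [0.5685, -0.1837, 0.0589]
eef_rot: [0.535, 0.845, 0.0, 0.001]
wrist_force: [-0.3, -0.1, -4.7]
opening: 0.0125
t 41.72 tcp [ 0.5685 -0.1837  0.0589] yaw 115.28 tilt [ 0.0014 -0.0008] F [-0.3 -0.1 -4.7] M [-0.05  0.03 -0.02] op 0.0125 j6 -2.52
travel [ 0.0011 -0.0006  0.0129] rows>= 0.3
```

View pics/s11z.png

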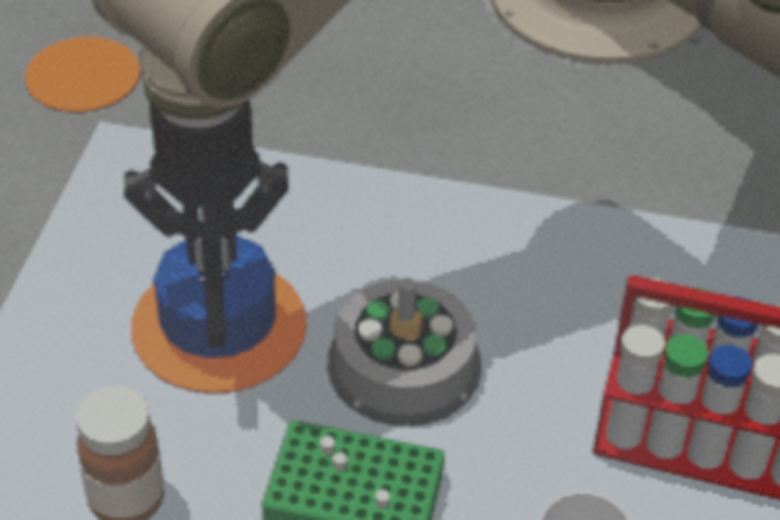

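```bash
python3 -m handwheel '[{"delta_rot":[0,0,0],"travel":[0,0,0.003],"gripper":0},{"delta_rot":[0,0,0],"travel":[0,0,0.003],"gripper":0},{"delta_rot":[0,0,0],"travel":[0,0,0.002],"gripper":0},{"delta_rot":[0,0,0],"travel":[0,0,0],"gripper":0}]'
python3 -m handwheel '[{"delta_rot":[0,0,0],"travel":[0,0,0.001],"gripper":0},{"delta_rot":[0,0,0],"travel":[0,0,0.001],"gripper":0},{"delta_rot":[0,0,0],"travel":[0,0,0],"gripper":0}]'
python3 -m handwheel '[{"delta_rot":[0,0,0],"travel":[0,0,0.001],"gripper":0},{"delta_rot":[0,0,0],"travel":[0,0,0],"gripper":0}]'
```

```text
t: 42.1
tool_pos: [0.5678, -0.1836, 0.0495]
eef_rot: [0.535, 0.845, -0.0, -0.0]
wrist_force: [0.2, -0.2, -5.5]
opening: 0.0126
t: 42.35
tool_pos: [0.568, -0.1837, 0.0478]
eef_rot: [0.535, 0.845, -0.0, -0.0]
wrist_force: [-0.1, 0.3, -5.3]
opening: 0.0129
t: 42.52
tool_pos: [0.568, -0.1837, 0.0469]
eef_rot: [0.535, 0.845, -0.0, -0.0]
wrist_force: [-0.4, -0.5, -5.6]
opening: 0.0128
```

```bash
python3 -m handwheel '[{"delta_rot":[0,0,0],"travel":[0,0,0.001],"gripper":0},{"delta_rot":[0,0,0],"travel":[0,0,0],"gripper":0}]'
python3 -m handwheel '[{"delta_rot":[0,0,0],"travel":[0,0,0.001],"gripper":0},{"delta_rot":[0,0,0],"travel":[0,0,0],"gripper":0}]'
```

```text
t: 42.68
tool_pos: [0.5681, -0.1837, 0.0463]
eef_rot: [0.535, 0.845, 0.0, 0.0]
wrist_force: [-0.8, 0.4, -2.2]
opening: 0.0123
t: 42.85
tool_pos: [0.5681, -0.1837, 0.0463]
eef_rot: [0.535, 0.845, -0.0, 0.0]
wrist_force: [-3.4, 2.1, 7.2]
opening: 0.0126
```

```bash
python3 -m handwheel '[{"delta_rot":[0,0,0],"travel":[0,0,-0.0005],"gripper":0},{"delta_rot":[0,0,0],"travel":[0,0,0],"gripper":0.5},{"delta_rot":[0,0,0],"travel":[0,0,0],"gripper":0.5},{"delta_rot":[0,0,0],"travel":[0,0,0],"gripper":0.5},{"delta_rot":[0,0,0],"travel":[0,0,0],"gripper":0.5},{"delta_rot":[0,0,0],"travel":[0,0,-0.005],"gripper":0.5},{"delta_rot":[0,0,0],"travel":[0,0,-0.02],"gripper":0.5},{"delta_rot":[0,0,0],"travel":[0,0,-0.03],"gripper":0.5}]'
python3 -m handwheel '[{"delta_rot":[0,0,0],"travel":[0,0,-0.03],"gripper":0.5},{"delta_rot":[0,0,0],"travel":[0,0,-0.03],"gripper":0.5},{"delta_rot":[0,0,0],"travel":[0,0,-0.03],"gripper":0.5},{"delta_rot":[0,0,0],"travel":[0,-0.03,0],"gripper":0.5},{"delta_rot":[0,0,0],"travel":[0,0.03,0],"gripper":0.5},{"delta_rot":[0,0,0],"travel":[0,0,0],"gripper":0.5}]'
python3 -c "
from h import *
go([.5675,-.183,.046])
snap('scene','s12.png');snap('wrist','w12.png')
cv2.imwrite('pics/s12z.png',cv2.resize(cv2.imread('pics/s12.png')[150:380,180:500],None,fx=2.5,fy=2.5,interpolation=cv2.INTER_CUBIC))"
```

```text
t: 43.52
tool_pos: [0.5669, -0.1832, 0.0992]
eef_rot: [0.535, 0.845, -0.0, -0.003]
wrist_force: [-0.7, -1.3, 0.9]
opening: 0.0427
t: 44.02
tool_pos: [0.5689, -0.1829, 0.1909]
eef_rot: [0.536, 0.844, 0.001, 0.0]
wrist_force: [0.5, -0.5, -0.4]
opening: 0.0427
t 44.02 tcp [ 0.5689 -0.1829  0.1909] yaw 115.23 tilt [0.0009 0.0006] F [ 0.5 -0.5 -0.4] M [ 0.01 -0.07 -0.04] op 0.0427 j6 -2.52
travel [ 0.0005 -0.0015  0.1449] rows>= 3.5
```

View pics/s12z.png

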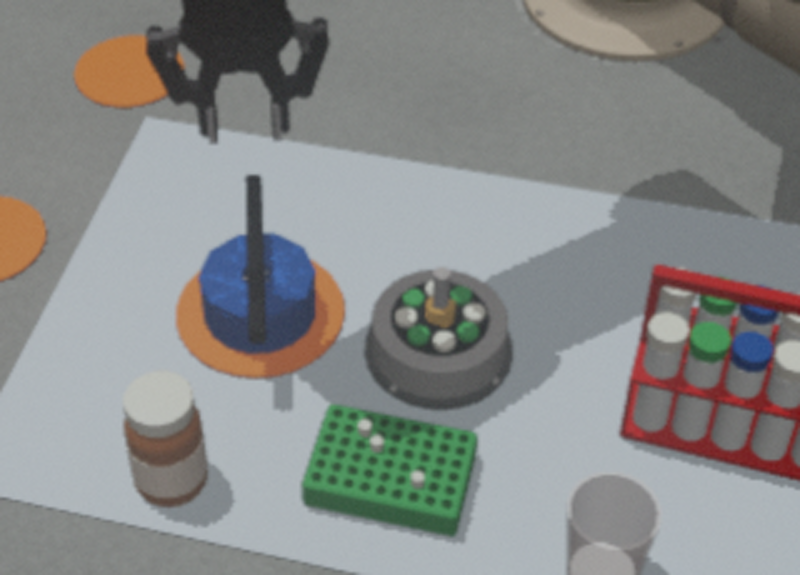

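View pics/w12.png

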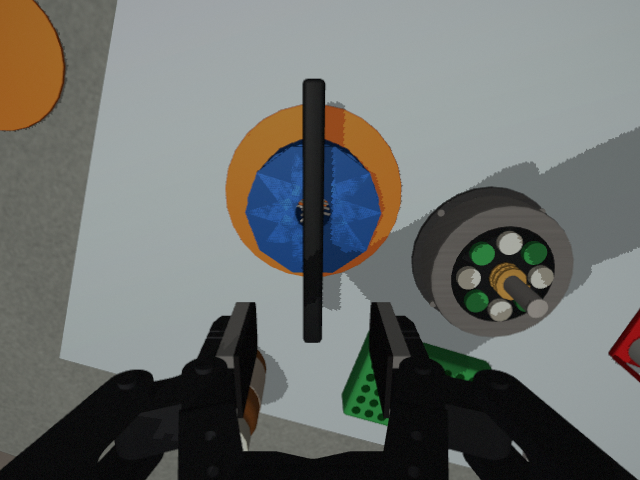

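```bash
python3 - <<'E'
from h import *
np.set_printoptions(precision=4,suppress=True)
snap('scene','s13.png');a=cv2.imread('pics/scene1.png').astype(int);b=cv2.imread('pics/s13.png').astype(int)
d=np.abs(a-b).max(2)
for n,(x0,x1,y0,y1) in dict(block=(300,372,312,364),jar=(228,263,299,353),beaker=(405,446,339,391)).items(): print(n,(d[y0:y1,x0:x1]>40).mean())
for t in ['beaker','reagent','well_block']:
    m=masks_of('scene',t)[0]['region'];ys,xs=np.nonzero(m);print(t,xs.min(),xs.max(),ys.min(),ys.max())
snap('top','t13.png')
cv2.imwrite('pics/t13z.png',cv2.resize(cv2.imread('pics/t13.png')[120:280,120:400],None,fx=2.85,fy=2.85,interpolation=cv2.INTER_CUBIC))
E
```

```text
block 0.0037393162393162395
jar 0.0
beaker 0.0
beaker 406 444 339 391
reagent 229 262 299 352
well_block 301 370 312 363
```

View pics/t13z.png

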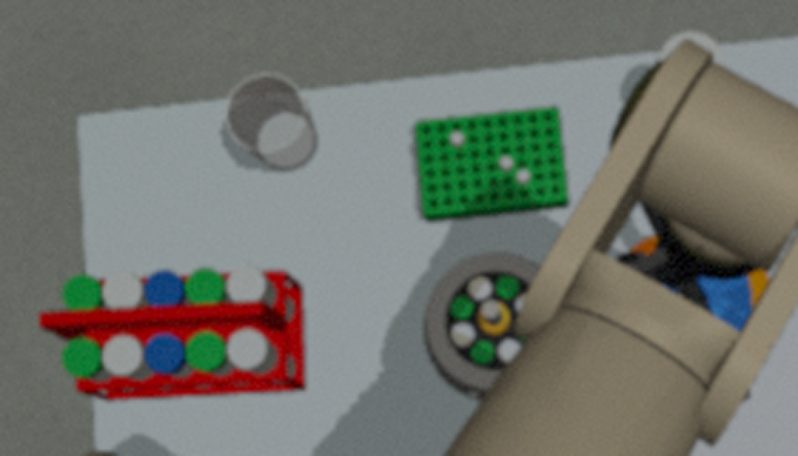

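```bash
python3 -c "
from h import *
print(ticket.finish_job(),arm.get_obs()['t'])"
```

```text
the job is handed in; nothing more can be done
the job is handed in; nothing more can be done
```

The job is done and handed in at about 44 s of the 72 s allowed.

**What I did**
- **Rack:** I gripped the red rack by its handle, lifted it and set it down upright about 9 cm farther from the pot.
- **Lid:** I turned the lid's bar anticlockwise about 900° (2.5 turns) in five grips. It came free, and I lifted it straight up and clear of the post. I set it down handle up on the large orange pad; the contact force was about 7 N before I let go.

**Last checks**
- **Gap:** the free bench between rack and pot measures 10.3 to 10.8 cm in the top and wrist pictures. A rougher check from the scene picture gave about 11 cm.
- **Lid:** the scene and wrist pictures show it wholly on the pad, roughly centred, with the gripper clear of everything.
- **Other items:** the green block, amber jar and beaker sit at the same pixels in the scene picture as at the start, within a pixel or two.

**What disagreed**
- **Height readings:** touching both bars placed their tops about 23 mm lower in the arm's readings than the sizes given. The scene picture suggested about 18 mm. I worked from the touched heights.
- **First rack grasp:** because of this offset, the fingers first closed above the rack's handle without gripping it. I then pressed lightly on the handle to find its height, up to about 28 N, and the second grasp held. I did the same on the lid's bar, up to about 35 N.

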